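# Load the lock barrels and press in the stop block

### The arm

A 7-joint arm with a two-finger parallel gripper is mounted at the origin on the work surface. World frame = base frame: x ahead of the robot, y to its left, z up, the work surface at z = 0. Lengths are in m, angles in rad, forces in N, time in s.
With the tool pointing down it reaches from about 0.4 to 0.9 m from the base axis. Payload 5.5 kg.
Tool frame: the origin (TCP) lies at the very end of the fingers, on their centre line; the grasp point (between the pads) lies 19 mm behind it; z points along the fingers, y is the line along which they close (so a half turn about z gives the same grasp; the last joint's range is limited). The gripper opens to 85 mm and grips with 20 to 120 N. Pads are 22 mm wide; open, the fingers measure 114 mm over their backs; the gripper's body (76 mm by 85 mm) begins 54 mm behind the grasp point. The pads swing forward as they close: fully open they stand 13 mm farther back than shut.
Start: joints at [1.448, 0.501, -0.427, 1.55, 0.221, 1.138, -0.21], TCP at [0.245, -0.602, 0.195] pointing down, gripper open.
Joint ranges: [-2.88, 2.88], [-0.31, 2.03], [-1.54, 1.56], [0.2, 2.42], [-1.41, 4.55], [0.19, 2.02], [-2.57, 2.57]. Speed limits (rad/s): [2.57, 2.57, 3.14, 3.14, 3.14, 3.14, 3.14].

### API

Orientations are given as [roll, pitch, yaw] about the fixed x, y, z axes, in that order (R = Rz(yaw) Ry(pitch) Rx(roll)).
In Python, from cell import arm, camera, trace, mark_of gives the robot as it stands.
- The arm moves only by the tool play_rows, never from a script. Its argument "plan" is a list of rows, each a list of 3 entries, a list of its own where there are three numbers: the shift along the tool's x, y, z normalised to -1 to 1, where 1 is 10 cm, then the turn about the tool's z normalised to -1 to 1, where 1 is 180 degrees, then the opening, from -1 (shut) to 1 (fully open). In form: [[[tx, ty, tz], spin, fingers], ...]. A call has 1 to 12 rows; each row is the pose to reach, as a shift and turn from the pose commanded when the call began, along the tool's axes at that moment, turning the shorter way round; what a row does not reach only later rows make up. A row lasts 1/10 s, in which the tool goes at most 50 mm and 8.59 degrees, less where a joint would pass 70% of its speed; a pose out of reach is approached as far as the arm can. A call with a number of a shift or a turn outside -1 to 1 is refused whole. A call with a gripper value outside its range is refused whole. The fingers move at their own pace and stop on an object; the grip force is fixed at half the most. Time passes only in rows, so rows that repeat a pose let the fingers close. It gives the time, the measured TCP pose, the force, the opening and the grip force at its end, in the units of the state.
- arm.sense(): the state, without advancing time (a new reading comes with each control period).
- camera(name): name is "side" or "top"; returns a dict with "img" (384x512x3 uint8, red, green, blue), "mtx" (3x3 intrinsics, pixels), "world_from_camera" (4x4, takes a point from camera to world coordinates). Camera axes: x right, y down, z forward; pixel columns grow to the right and rows downward; lengths in m; the calibration is good to about 2 mm. A picture is of the moment at which its call begins. There is no depth.
- arm.hand_in(): hands the job in; it is judged then, once.
Trained networks look in the newest picture that a camera, given by its name, has taken for a name from the list of things; names that differ only in an ending like _2 or _b are one class to them, and where a whole thing is asked for, a point or a joint stands for the part that bears it (a point fixed in the world has none). Each returns a list of dicts, best first, with "confidence" (0 to 1); they miss things now and then, are a little off and sometimes report something else, mostly with a low value. They report only what shows in the picture. A call takes as long as a camera call. They do not tell look-alikes from the thing itself.
- trace(camera, query): "region" (384x512 bool, what is visible of it) and "rect" ([left, top, right, bottom] as shares, 0 to 1, of the picture: columns of its width, rows of its height, round what is visible of it).
- mark_of(camera, query): "xy" ([column, row] as shares, 0 to 1, of the picture: columns of its width, rows of its height: a listed point, or the origin of a listed thing).
The state is a dict: "t": time; "joint_positions": joint angles; "qd": joint speeds; "effort": joint torques, N m; "ee_pos": TCP position; "ee_rot": TCP orientation; "contact_force": force on the tool from outside, world axes, zero at the start; "moment": the same for the moment, N m; "grip_width": finger opening in m; "grip_force": force on a finger pad.
Only numpy, scipy, OpenCV 4.12 (cv2) and the standard library are available. Lean on these libraries where they do the work, as an engineer would, in place of code of your own. Each camera call takes 0.05 s, during which the arm holds its last target. There are 200 camera calls.

### The job

Slide the two stout lock barrels, upright and in single file, through the flared mouth of the guide-rail tray into its lane, keeping them standing on the bench all the way (their pins are loose: do not lift or tip them). Then fit the long beech stop block, knob up, into the recess across the lane's mouth and press it down firmly, against its stiff pads, until its shoulders are flush with the top of the tray. Leave the shorter stop block, the slim barrel and the other things on the bench where they are.

Things in the scene. Friction and masses are not known exactly. Their poses are not given: they have to be found in the camera images.
- tray: dark steel guide-rail tray fixed to the bench, 22 mm high all over, 93 mm wide, open to the bench between its rails. Origin: on the bench under the recess centre. x runs along the lane, inwards from the mouth; y across; z up. Lane: 42 mm wide (y -21 to 21), x 13.5 mm to 95.5 mm (end stop). Recess across the mouth: x -13.5 to 13.5 mm, y -36.5 to 36.5 mm. Barrels enter along +x, over the recess.
- recess_top (a point): point on the tray's axis at the centre of the recess, at the height of the tray's top (22 mm above the bench); axes as the tray's
- lane_end (a point): middle of the end stop's inner face, at the tray's top height (tray x = 95.5 mm)
- mouth (a point): on the tray's axis at bench height, at the wide outer end of the mouth (tray x = -60 mm): two 22 mm high wings narrow from about 80 mm apart here to a 42 mm gap in the recess's 10 mm thick front wall (x -23.5 to -13.5 mm)
- pad (a joint): the two stiff black pads under the ends of the recess (y 22.5 to 34.5 mm each side; barrels pass between them): how far they are pressed down, in m. At 0 their top is 12 mm above the bench (a block laid on them stands 8 mm proud), at 0.008 it is 4 mm above it (block flush). About 8 N moves them; they stay where pushed.
- barrel_a: stout upright brass lock barrel, 36 mm diameter, 50 mm tall, key slot on top, 0.26 kg; origin at the centre of its underside, z up
- barrel_b: the second stout lock barrel, the same as barrel_a; either may go in first
- stop: the long beech stop block: a bar 24 mm (x) by 70 mm (y) by 18 mm high, with a grip knob on the middle of its top, 22 mm (x) by 16 mm (y) by 24 mm high (42 mm high in all), 40 g; origin at the centre of its underside. It fits the recess with its y along the tray's y (either way round), 1.5 mm play on every side.
- stop_top (a point): centre of the bar's upper face (18 mm above the stop's underside), at the foot of the knob: level with the tray's top when flush
- short_stop: bystander: the same shape as the stop but only 46 mm long (y); too short for this recess
- slim_barrel: bystander: slim upright brass barrel, 24 mm diameter, 60 mm tall
- bell: bystander: bronze counter bell, 76 mm diameter, 59 mm tall
- mallet: bystander: beech mallet lying down, head 52 mm diameter and 100 mm long, handle along its -x, about 270 mm in all
- wardrobe_key: bystander: brass key lying flat, about 95 mm long, origin at its bow, 6 mm thick
- key_ring: bystander: nickel key ring, 96 mm diameter, with three keys, lying flat, 6 mm thick
Things that resemble listed ones, but are neither listed nor needed, are in the scene too. What is shaped like the stop but black, purple or turquoise is not meant.

How it is judged:
By the outcome, as a careful person would: the job done as asked, in the order asked, and still so for the second after the job is handed in, with the robot touching nothing.
It also fails if it takes over 72 s, if anything falls off the work surface, if the arm or the gripper's body presses on something with over 40 N, if the wrist force passes 120 N, or if a joint passes its speed limit or range.

## Working session

There is one attempt and no reset: what is moved stays moved. The work goes in short steps, Python scripts to look and compute and a tool call to move; the robot and the scene stay as the last step left them, time stands still between calls to the robot, and variables do not carry over. Pictures are saved under pics/ and viewed, at most 10 in all, crops included, and the job is handed in when it is done.

Besides the shell and the picture viewer there is one more tool, called after "Emit:" by a JSON object that holds its "api" and its "payload". play_rows: Moves the arm, as the interface text tells. Scaled input: -1 to 1 covers 10 cm each way for a shift and 180 degrees each way for a turn. Its arguments: {"type":"object","properties":{"plan":{"type":"array"}},"required":["plan"]}

```bash
mkdir -p pics; ls; cat > h.py <<'E'
import numpy as np, cv2
from cell import arm, camera, trace, mark_of
def ray(c,u,v):
    d=c["world_from_camera"][:3,:3]@np.linalg.inv(c["mtx"])@np.array([u,v,1.]); return c["world_from_camera"][:3,3],d
def onz(c,u,v,z):
    o,d=ray(c,u,v); return o+d*(z-o[2])/d[2]
def proj(c,p):
    q=np.linalg.inv(c["world_from_camera"])@np.r_[p,1]; r=c["mtx"]@q[:3]; return r[:2]/r[2]
def save(c,n,box=None,s=1):
    im=c["img"][:,:,::-1]
    if box: im=im[box[1]:box[3],box[0]:box[2]]
    cv2.imwrite(f"pics/{n}.png",cv2.resize(im,None,fx=s,fy=s,interpolation=cv2.INTER_CUBIC))
E
python3 - <<'E'
from h import *
C={n:camera(n) for n in("top","side")}
for n,c in C.items():
    save(c,n+"0",s=1.5)
    print(n,c["world_from_camera"][:3,3].round(3),c["mtx"][0,0])
    for q,z in [("recess_top",.022),("lane_end",.022),("mouth",0),("barrel_a",0),("stop",0),("stop_top",.018),("short_stop",0),("slim_barrel",0),("bell",0),("mallet",0.026),("tray",0)]:
        for r in mark_of(n,q)[:5]:
            u=np.array(r["xy"])*[512,384]; print(q,round(r["confidence"],2),u.round(1),onz(c,*u,z).round(4)[:2])
print(arm.sense()["ee_pos"],arm.sense()["ee_rot"],arm.sense()["t"])
E
```

```text
pics
top [ 0.389 -0.008  1.165] 357.08758957709966
recess_top 0.92 [213.7 192. ] [0.5568 0.1599]
lane_end 0.63 [185.9 193.7] [0.5509 0.2499]
mouth 0.96 [230.9 190.3] [0.5659 0.1064]
barrel_a 0.7 [299.7 173.9] [ 0.622  -0.1212]
barrel_a 0.57 [296.5 227.4] [ 0.4452 -0.1087]
stop 0.73 [365.  224.1] [ 0.4571 -0.3305]
stop 0.59 [335.4 248.1] [ 0.3799 -0.2328]
stop 0.58 [371.3 254.8] [ 0.3595 -0.3466]
stop 0.54 [328.4 173.1] [ 0.625  -0.2163]
stop 0.49 [401.  219.2] [ 0.4735 -0.4476]
stop_top 0.67 [329.7 173.3] [ 0.6208 -0.2172]
stop_top 0.55 [401.4 222.4] [ 0.462  -0.4415]
stop_top 0.49 [371.2 223.1] [ 0.4593 -0.3454]
stop_top 0.49 [373.1 255.8] [ 0.3569 -0.3469]
stop_top 0.44 [337.1 248.8] [ 0.3779 -0.2346]
short_stop 0.66 [362.1 188.6] [ 0.5735 -0.3257]
slim_barrel 0.5 [312.4 145.1] [ 0.7209 -0.165 ]
bell 0.89 [236. 130.] [0.7732 0.0933]
mallet 0.66 [132.7 183.2] [0.5839 0.4236]
tray 0.56 [213.9 193. ] [0.5567 0.1624]
side [ 0.534 -0.964  0.848] 395.975650756904
recess_top 0.84 [238.9 167.9] [0.5512 0.1504]
lane_end 0.81 [234.7 150.6] [0.5371 0.2579]
mouth 0.77 [242.  185.1] [0.5609 0.0
[... 411 characters left out ...]
.8] [ 0.357  -0.3515]
stop_top 0.74 [175.8 253.1] [ 0.3731 -0.2342]
stop_top 0.73 [266.8 245.7] [ 0.6244 -0.2113]
stop_top 0.6 [247.6 131.9] [0.5893 0.396 ]
stop_top 0.59 [208.2 322. ] [ 0.4711 -0.447 ]
short_stop 0.78 [249.6 286.1] [ 0.5722 -0.3343]
short_stop 0.39 [299.8 296.6] [ 0.6983 -0.369 ]
short_stop 0.24 [307.7 179. ] [0.7903 0.113 ]
slim_barrel 0.59 [298.8 235.9] [ 0.7235 -0.158 ]
slim_barrel 0.16 [202.8 277.2] [ 0.4496 -0.3033]
bell 0.91 [308.3 179.6] [0.7917 0.1095]
mallet 0.71 [245.8 131.6] [0.5818 0.3852]
mallet 0.48 [202.7 286.4] [ 0.4535 -0.352 ]
tray 0.74 [237.7 172.2] [0.5471 0.1546]
[ 0.24465662 -0.60219534  0.19501232] [-3.14158299e+00 -7.08162858e-05  3.85868646e-01] 1.2
```

View pics.

View pics/top0.png

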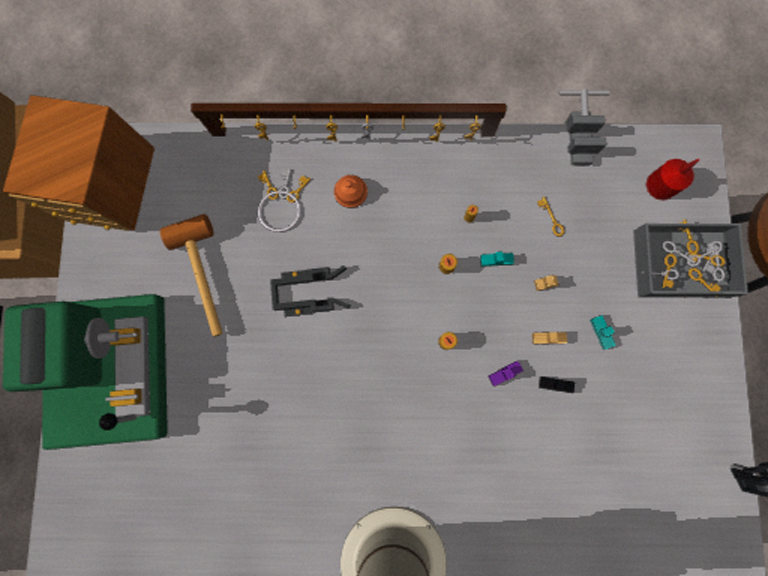

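View pics/side0.png

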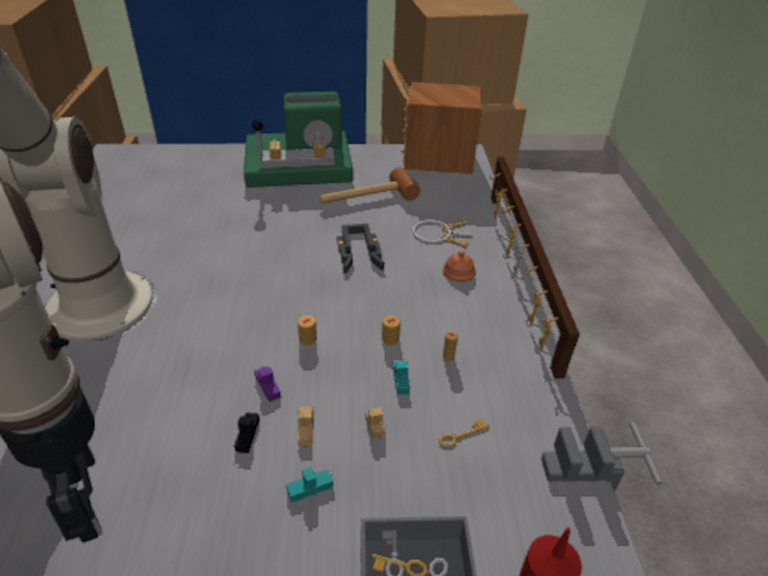

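The pictures show the tray at 1.5x top px (310,290) with its mouth to the right, and the stout barrels at (448,263) and (448,341). The long beech stop is at (549,338) and the short one at (545,283). The turquoise, purple and black blocks are decoys. Next I fit the models to the silhouettes in both views.

```bash
cat >> h.py <<'E'
from scipy.optimize import minimize
def box(x0,x1,y0,y1,z0,z1): return np.array([[x,y,z] for x in(x0,x1) for y in(y0,y1) for z in(z0,z1)])
def cyl(r,h): 
    a=np.linspace(0,2*np.pi,24,endpoint=False); return np.array([[r*np.cos(t),r*np.sin(t),z] for t in a for z in(0,h)])
STOP=[box(-.012,.012,-.035,.035,0,.018),box(-.011,.011,-.008,.008,.018,.042)]
SHORT=[box(-.012,.012,-.023,.023,0,.018),STOP[1]]
BAR=[cyl(.018,.05)]
def tray(t=.012,w=.008):
    P=[]
    for s in(1,-1):
        y=lambda a,b:sorted((s*a,s*b))
        P+=[box(.0135,.0955+t,*y(.021,.0465),0,.022),box(-.0235,.0135,*y(.0365,.0465),0,.022),box(-.0235,-.0135,*y(.021,.0465),0,.022),box(-.0135,.0135,*y(.0225,.0345),0,.012)]
        P+=[np.array([[x,s*yy,z] for x,yy in((-.06,.04),(-.06,.04+w),(-.0235,.021),(-.0235,.021+w)) for z in(0,.022)])]
    return P+[box(.0955,.0955+t,-.0465,.0465,0,.022)]
S=8
def render(c,P,p,bb,z=0):
    R=np.array([[np.cos(p[2]),-np.sin(p[2])],[np.sin(p[2]),np.cos(p[2])]])
    l,t,r,b=bb; m=np.zeros(((b-t)*S,(r-l)*S),np.uint8)
    for Q in P:
        W=np.c_[Q[:,:2]@R.T+p[:2],Q[:,2]+z]
        uv=np.array([proj(c,w) for w in W]); uv=((uv+.5-[l,t])*S-.5)
        cv2.fillConvexPoly(m,cv2.convexHull(np.round(uv*16).astype(np.int32)),255,shift=4)
    return cv2.resize(m,(r-l,b-t),interpolation=cv2.INTER_AREA)/255.
def fit(cs,masks,P,p0,yaw=True,z=0):
    bbs=[]
    for m in masks:
        v,u=np.nonzero(m); bbs.append((u.min()-8,v.min()-8,u.max()+9,v.max()+9))
    def f(q):
        p=np.r_[q,p0[2]] if not yaw else q
        return sum(((render(c,P,p,b,z)-cv2.GaussianBlur(m.astype(float),(0,0),.3)[b[1]:b[3],b[0]:b[2]])**2).sum()/m.sum() for c,m,b in zip(cs,masks,bbs))
    q0=np.array(p0 if yaw else p0[:2],float); st=np.array([.006,.006,.15][:len(q0)])
    r=minimize(f,q0,method="Nelder-Mead",options=dict(initial_simplex=np.vstack([q0]+[q0+np.eye(len(q0))[i]*st for i in range(len(q0))]),maxiter=120,xatol=1e-4,fatol=1e-4))
    return r.x,r.fun
E
python3 - <<'E'
from h import *
C={n:camera(n) for n in("top","side")}
G={}
def regs(q):
    return {n:[(r["confidence"],r["region"]) for r in trace(n,q)] for n in C}
def pick(rs,n,xy,z):
    uv=proj(C[n],[*xy,z]); best=min(rs[n],key=lambda r:np.hypot(*(np.array(np.nonzero(r[1])).mean(1)[::-1]-uv))); 
    return best[1],np.hypot(*(np.array(np.nonzero(best[1])).mean(1)[::-1]-uv))
jobs=[("tray",tray(),(.555,.157,1.68),True,.011),("barrel_a",BAR,(.447,-.113,0),False,.025),("barrel_a",BAR,(.612,-.117,0),False,.025),("stop",STOP,(.455,-.331,0),True,.012)]
K={}
for q,P,p0,y,z in jobs:
    K[q]=K.get(q) or regs(q)
    M=[]
    for n in C:
        m,d=pick(K[q],n,p0[:2],z); M.append(m); print(q,n,"d",round(d,1),m.sum())
    for sel in((0,),(1,),(0,1)):
        print(sel,*[np.round(a,4) for a in fit([list(C.values())[i] for i in sel],[M[i] for i in sel],P,p0,y)])
    if q=="tray": 
        np.save("traymask.npy",np.array(M))
        ims=[]
        for n,m,bb in zip(C,M,((170,165,250,225),(205,135,285,195))):
            im=C[n]["img"][bb[1]:bb[3],bb[0]:bb[2],::-1]; im=cv2.resize(im,None,fx=9,fy=9,interpolation=cv2.INTER_NEAREST)
            mm=cv2.resize(m[bb[1]:bb[3],bb[0]:bb[2]].astype(np.uint8),None,fx=9,fy=9,interpolation=cv2.INTER_NEAREST)
            cv2.drawContours(im,cv2.findContours(mm,cv2.RETR_LIST,2)[0],-1,(0,0,255),1); ims.append(im[:, :])
        cv2.imwrite("pics/tray.png",cv2.resize(np.vstack(ims),(400,600)))
E
```

```text
tray top d 12.0 878
tray side d 5.8 470
(0,) [0.556  0.1612 1.6965] 0.1591
(1,) [0.5539 0.1639 1.6976] 0.1797
(0, 1) [0.5549 0.1616 1.6895] 0.373
barrel_a top d 0.6 121
barrel_a side d 0.7 193
(0,) [ 0.446  -0.1106] 0.032
(1,) [ 0.4453 -0.1122] 0.142
(0, 1) [ 0.446  -0.1107] 0.1769
barrel_a top d 51.3 121
barrel_a side d 1.1 222
(0,) [ 0.612 -0.117] 0.9969
(1,) [ 0.6101 -0.1135] 0.0275
(0, 1) [ 0.6101 -0.1135] 1.0244
stop top d 0.2 172
stop side d 1.2 259
(0,) [ 0.4545 -0.3308  0.0402] 0.0406
(1,) [ 0.4523 -0.3293  0.0099] 0.0354
(0, 1) [ 0.4533 -0.3302  0.0042] 0.144
```

View pics/tray.png

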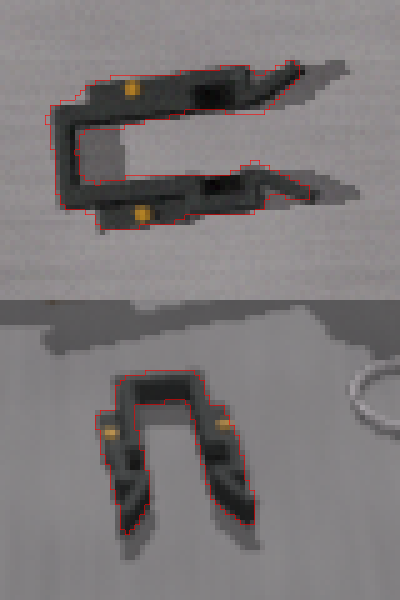

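The tray outline fits at about (0.555, 0.162) with yaw 1.69, and the stop and barrels also fit. I start with barrel A.

Emit:
{"api": "play_rows", "payload": {"plan": [[[0.3,-0.3,0],0,1],[[0.6,-0.6,0],0,1],[[0.9,-0.9,0],0,1],[[1,-1,0],0,1]]}}

```text
t: 2.0
ee_pos: [0.3025, -0.4672, 0.1953]
ee_rot: [-3.14, -0.001, 0.392]
contact_force: [0.7, -0.2, 0.3]
grip_width: 0.0852
grip_force: 0.0
```

Emit:
{"api": "play_rows", "payload": {"plan": [[[0.3,-0.3,0],0,1],[[0.6,-0.6,0],0,1],[[0.9,-0.9,0],0,1],[[1,-1,0],0,1]]}}

```text
t: 2.4
ee_pos: [0.3568, -0.3376, 0.1954]
ee_rot: [-3.141, -0.001, 0.391]
contact_force: [1.4, -0.3, 0.2]
grip_width: 0.085
grip_force: 0.0
```

Emit:
{"api": "play_rows", "payload": {"plan": [[[0.3,-0.3,0],0,1],[[0.6,-0.6,0],0,1],[[0.9,-0.9,0],0,1],[[1,-1,0],0,1]]}}

```text
t: 2.8
ee_pos: [0.4116, -0.2078, 0.1956]
ee_rot: [3.141, -0.001, 0.391]
contact_force: [0.3, -0.6, -0.1]
grip_width: 0.0852
grip_force: 0.0
```

Emit:
{"api": "play_rows", "payload": {"plan": [[[0.3,-0.3,0],0,1],[[0.6,-0.6,0],0,1],[[0.71,-0.79,0],0,1],[[0.71,-0.79,0],0,1]]}}

```text
t: 3.2
ee_pos: [0.4469, -0.1083, 0.1955]
ee_rot: [-3.142, -0.001, 0.391]
contact_force: [0.6, -0.9, 0.3]
grip_width: 0.0854
grip_force: 0.0
```

Emit:
{"api": "play_rows", "payload": {"plan": [[[0,0,0],-0.05,1],[[0,0,0],-0.1,1],[[0,0,0],-0.145,1],[[0,0,0],-0.19,1],[[0,0,0],-0.235,1],[[0,0,0],-0.28,1],[[0,0,0],-0.325,1],[[0,0,0],-0.37,1],[[0,0,0],-0.416,1],[[0,0,0],-0.416,1]]}}

```text
t: 4.2
ee_pos: [0.4456, -0.1132, 0.195]
ee_rot: [3.142, 0.0, 1.692]
contact_force: [0.3, -0.6, 0.0]
grip_width: 0.0854
grip_force: 0.0
```

Emit:
{"api": "play_rows", "payload": {"plan": [[[0.01,0,0.3],0,1],[[0.02,0,0.6],0,1],[[0.02,0,0.9],0,1],[[0.02,0,1],0,1]]}}

```text
t: 4.6
ee_pos: [0.4433, -0.1101, 0.0925]
ee_rot: [-3.137, -0.002, 1.688]
contact_force: [-0.6, -0.2, -0.0]
grip_width: 0.0854
grip_force: 0.0
```

Emit:
{"api": "play_rows", "payload": {"plan": [[[0,0,0.3],0,1],[[0,0,0.55],0,1],[[0,0,0.7],0,1],[[0,0,0.71],0,1],[[0,0,0.71],0,1]]}}

```text
t: 5.1
ee_pos: [0.4461, -0.1098, 0.0246]
ee_rot: [3.141, 0.0, 1.691]
contact_force: [-0.3, 0.3, -0.2]
grip_width: 0.0852
grip_force: 0.0
```

Emit:
{"api": "play_rows", "payload": {"plan": [[[0,0,0],0,-0.2],[[0,0,0],0,-0.2],[[0,0,0],0,-0.3],[[0,0,0],0,-0.4],[[0,0,0],0,-0.4],[[0,0,0],0,-0.4]]}}

```text
t: 5.7
ee_pos: [0.4455, -0.1095, 0.0241]
ee_rot: [3.141, 0.0, 1.693]
contact_force: [-0.6, -0.3, -0.4]
grip_width: 0.026
grip_force: 0.0
```

```bash
python3 - <<'E'
from h import *
from scipy.optimize import minimize
s=arm.sense(); print(s["ee_pos"].round(4) if hasattr(s["ee_pos"],"round") else s["ee_pos"],s["joint_positions"])
cs=[camera("top"),camera("side")]; M=np.load("traymask.npy")
def tr(t,xs,yn,w):
    P=tray(t,w)
    out=[]
    for s_ in(1,-1):
        y=lambda a,b:sorted((s_*a,s_*b))
        out+=[box(.0135,.0955+t,*y(.021,yn),0,.022),box(.0135,xs,*y(.021,.0465),0,.022)]
    return out+[box(.0955,.0955+t,-yn,yn,0,.022)]+P[1:5]+P[6:10]
def f(q,sel):
    g=0
    for k,i in enumerate(sel):
        m=M[i]; v,u=np.nonzero(m); b=(u.min()-8,v.min()-8,u.max()+9,v.max()+9)
        p=[q[0]+(q[7] if k else 0),q[1]+(q[8] if k else 0),q[2]]
        g+=((render(cs[i],tr(*q[3:7]),p,b)-m[b[1]:b[3],b[0]:b[2]])**2).sum()/m.sum()
    return g
q0=np.array([.555,.162,1.693,.012,.075,.034,.008,0,0]); st=np.diag([.004,.004,.08,.004,.01,.005,.003,.003,.003])
r=minimize(f,q0,args=((0,1),),method="Nelder-Mead",options=dict(initial_simplex=np.vstack([q0,q0+st]),maxiter=500,xatol=1e-4,fatol=1e-4)); print(r.x.round(4),r.fun)
for c,n in zip(cs,("top","side")):
    u=proj(c,[.446,-.111,.03]).astype(int); save(c,n+"g",(u[0]-70,u[1]-60,u[0]+70,u[1]+60),4)
cv2.imwrite("pics/g.png",np.hstack([cv2.imread("pics/topg.png"),cv2.imread("pics/sideg.png")])[:, :][::1]) 
im=cv2.imread("pics/g.png"); cv2.imwrite("pics/g.png",cv2.resize(im,(800,800*im.shape[0]//im.shape[1])))
E
```

```text
[ 0.4455 -0.1095  0.0241] [ 0.8058558   0.51484546 -0.74281027  2.13447562  0.5512156   0.6893265
 -0.18953848]
[ 0.556   0.1629  1.6951  0.0099  0.081   0.0326  0.0079 -0.002   0.0021] 0.23569131363733453
```

View pics/g.png

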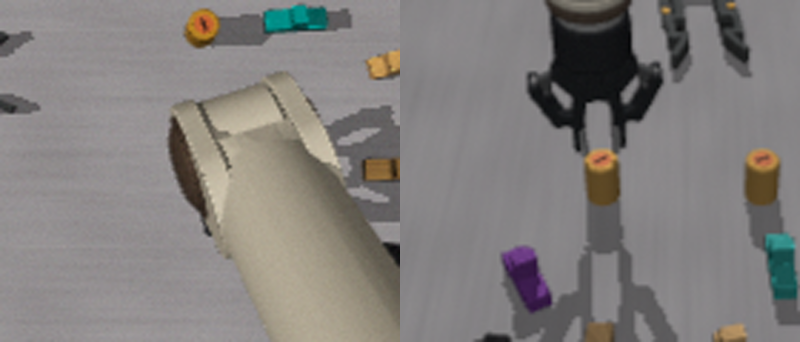

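```bash
python3 - <<'E'
from h import *
c=camera("side"); s=arm.sense()
print(s["t"],s["ee_pos"],s["ee_rot"],s["grip_width"])
for r in trace("side","barrel_a"):
    v,u=np.nonzero(r["region"]); print(r["confidence"],u.mean(),v.mean(),r["region"].sum(),u.min(),u.max(),v.min(),v.max(), fit([c],[r["region"]],BAR,(*onz(c,u.mean(),v.mean(),.025)[:2],0),False))
print(proj(c,[.4453,-.1122,.025]),proj(c,[.4453,-.1122,.05]),"tcp",proj(c,s["ee_pos"]))
u=proj(c,[.446,-.111,.06]).astype(int); save(c,"sideg2",(u[0]-40,u[1]-40,u[0]+40,u[1]+40),7)
E
```

```text
5.85 [ 0.44547298 -0.10945431  0.02400133] [-3.14159098e+00 -3.71327262e-05  1.69272137e+00] 0.02527794088545294
0.7 204.23584905660377 219.46226415094338 212 198 210 210 229 (array([ 0.44437298, -0.11010779]), np.float64(0.06204750321901739))
0.66 259.82191780821915 219.56164383561645 219 254 266 210 229 (array([ 0.60998543, -0.11313223]), np.float64(0.029720421463323838))
0.63 238.49812734082397 162.67790262172284 534 224 255 148 180 (array([0.58482349, 0.16010517]), np.float64(0.7848567243973102))
0.57 305.3873015873016 177.38730158730158 315 295 315 167 186 (array([0.7782672, 0.0907617]), np.float64(0.3935403989535515))
[204.50052875 219.9299251 ] [204.04498725 213.78069019] tcp [204.62548136 219.5283617 ]
```

View pics/sideg2.png

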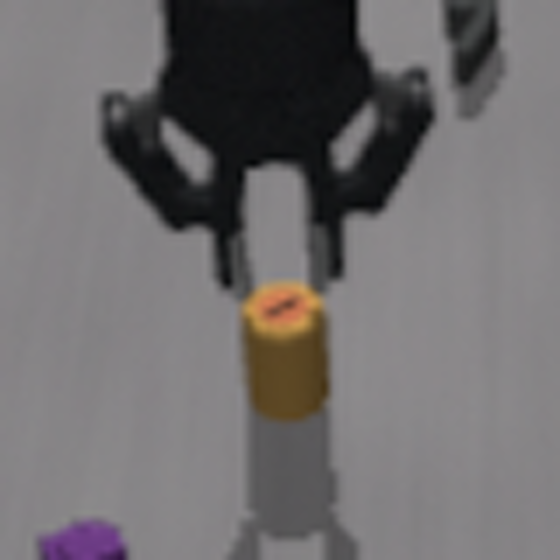

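```bash
python3 - <<'E'
from h import *
c=camera("side"); d=camera("top")
print("start tcp side0 px*1.5",proj(c,[.2447,-.6022,.195])*1.5,"top",proj(d,[.2447,-.6022,.195])*1.5)
p=np.array(arm.sense()["ee_pos"])
for dy in (0,.01,.02,.03,.04):
  print(dy,proj(c,p+[0,dy,0]),proj(c,p+[0,dy,.0735]),proj(d,p+[0,dy,.0735]))
u=proj(c,[.446,-.111,.06]).astype(int); print("crop origin",u-40)
a=cv2.imread("pics/side0.png")[300:576,0:260]; b=cv2.resize(cv2.imread("pics/top0.png")[380:520,640:768],None,fx=2,fy=2,interpolation=2)
q=proj(c,[.2447,-.6022,.195])*1.5-[0,300]; cv2.drawMarker(a,tuple(q.astype(int)),(0,0,255),0,8)
q=(proj(d,[.2447,-.6022,.195])*1.5-[640,380])*2; cv2.drawMarker(b,tuple(q.astype(int)),(0,0,255),0,8)
h=min(a.shape[0],b.shape[0]); cv2.imwrite("pics/st.png",np.hstack([a[:h],b[:h]]))
E
```

```text
start tcp side0 px*1.5 [101.42438885 522.06837569] top [741.00617618 453.65793997]
0 [204.61497731 219.52501476] [203.24721929 200.98149338] [299.55320002 225.74653531]
0.01 [204.79069825 217.2020878 ] [203.43938781 198.68857025] [296.18447507 225.72875032]
0.02 [204.96415312 214.90911674] [203.62897721 196.42642074] [292.81643994 225.71096897]
0.03 [205.1353855  212.64552584] [203.81603907 194.19442943] [289.44909443 225.69319125]
0.04 [205.30443781 210.41075401] [204.00062359 191.99199725] [286.08243832 225.67541718]
crop origin [164 170]
```

View pics/st.png

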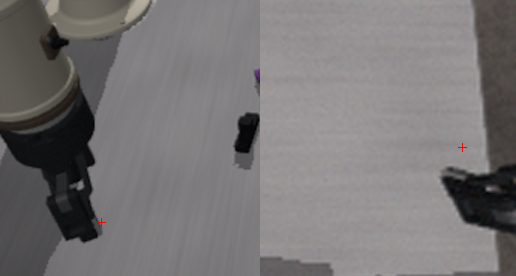

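The barrel hasn't moved, but the fingers closed about 30 mm beyond it on the +y side. I raise the hand and compare its true position with the reported TCP.

Emit:
{"api": "play_rows", "payload": {"plan": [[[0,0,-0.3],0,-0.4],[[0,0,-0.6],0,-0.4],[[0,0,-0.9],0,-0.4],[[0,0,-1],0,-0.4],[[0,0,-1],0,-0.4],[[0,0,-1],0,-0.4]]}}

```text
t: 6.6
ee_pos: [0.4448, -0.1098, 0.1233]
ee_rot: [-3.141, 0.0, 1.692]
contact_force: [-1.2, -0.2, 0.2]
grip_width: 0.0255
grip_force: 0.0
```

```bash
cat >> h.py <<'E'
def asc(c,p,w=24,up=26,dn=16,th=62):
    u=proj(c,p); k=np.round(u).astype(int); print("tcp px",u.round(1),"left,top",k[0]-w,k[1]-up)
    m=c["img"][max(0,k[1]-up):k[1]+dn,k[0]-w:k[0]+w].max(2)
    for i,r in enumerate(m): print("%3d"%(max(0,k[1]-up)+i),"".join("#" if x<th*.55 else "+" if x<th else "." for x in r))
E
python3 - <<'E'
from h import *
c=camera("side"); s=arm.sense(); print(s["ee_pos"],s["ee_rot"],s["grip_width"]); asc(c,s["ee_pos"])
E
```

```text
[ 0.44441961 -0.10953507  0.12287558] [-3.13984524e+00 -6.51719239e-04  1.69245446e+00] 0.025387529457793
tcp px [202.4 194.2] left,top 178 168
168 ...######+++++####..........+####+#######.......
169 ...+######+++#####..........+###########+.......
170 ....+############+...........###########........
171 .....+############..........+##########+........
172 ......############..........+#####+.............
173 ......+###########..........+####+..............
174 .......+#+..######..........++###...............
175 .............+###+............+##...............
176 ..............##...............+#...............
177 ..............+#...............+#...............
178 ..............+#...............+#...............
179 ..............+#...............+#...............
180 ..............+#+..............+#...............
181 ...............#+..............+#...............
182 ...............#+..............+#...............
183 ...............#+...............................
184 ................................................
185 ................................................
18
[... 569 characters left out ...]
...........
197 ................................................
198 ................................................
199 ................................................
200 ................................................
201 ................................................
202 ................................................
203 ................................................
204 ................................................
205 ................................................
206 ................................................
207 ................................................
208 ................................................
209 ................................................
```

Emit:
{"api": "play_rows", "payload": {"plan": [[[0,0,0],0.04,-0.4],[[0,0,0],0.08,-0.4],[[0,0,0],0.12,-0.4],[[0,0,0],0.165,-0.4],[[0,0,0],0.21,-0.4],[[0,0,0],0.255,-0.4],[[0,0,0],0.3,-0.4],[[0,0,0],0.345,-0.4],[[0,0,0],0.39,-0.4],[[0,0,0],0.435,-0.4],[[0,0,0],0.48,-0.4],[[0,0,0],0.5,-0.4]]}}

```text
t: 7.85
ee_pos: [0.4443, -0.1092, 0.1224]
ee_rot: [-3.14, 0.003, 0.117]
contact_force: [0.4, 0.4, -0.1]
grip_width: 0.0257
grip_force: 0.0
```

```bash
python3 - <<'E'
from h import *
c=camera("side"); s=arm.sense(); print(s["t"],s["ee_pos"],s["ee_rot"],s["grip_width"],s["joint_positions"]); asc(c,s["ee_pos"],up=30)
d=camera("top"); asc(d,s["ee_pos"],w=32,up=24,dn=24)
E
```

```text
7.9 [ 0.44425625 -0.10909451  0.12246039] [-3.14034905e+00  2.73324698e-03  1.16231923e-01] 0.026023283336526874 [ 0.68897461  0.27351466 -0.57478453  2.07902645  0.19706585  0.84401639
 -1.45556082]
tcp px [202.3 194.3] left,top 178 164
164 ................+####++++####...................
165 .................####++++#+##...................
166 .................####++++####...................
167 .................####++++####...................
168 .................####+++++###...................
169 .................####+...+###...................
170 .................####+++++##+...................
171 ..................###++++###....................
172 ...................#########....................
173 ...................#########....................
174 ...................+########....................
175 ...................#########....................
176 ...................#########....................
177 ...................#########....................
178 ...................#########....................
179 ...................+########....................
180 ..........
[... 4225 characters left out ...]
..........
240 ................................................................
241 ................................................................
242 ................................................................
243 ................................................................
244 ................................................................
245 ................................................................
246 ................................................................
247 ................................................................
248 ................................................................
249 ................................................................
```

Emit:
{"api": "play_rows", "payload": {"plan": [[[0.08,-0.05,0],-0.04,-0.4],[[0.16,-0.1,0],-0.08,-0.4],[[0.24,-0.17,0],-0.12,-0.4],[[0.32,-0.23,0],-0.165,-0.4],[[0.4,-0.3,0],-0.21,-0.4],[[0.5,-0.37,0],-0.255,-0.4],[[0.6,-0.43,0],-0.3,-0.4],[[0.7,-0.5,0],-0.345,-0.4],[[0.8,-0.6,0],-0.39,-0.4],[[0.95,-0.68,0],-0.435,-0.4],[[0.95,-0.68,0],-0.48,-0.4],[[0.95,-0.68,0],-0.5,-0.4]]}}

```text
t: 9.15
ee_pos: [0.5311, -0.0297, 0.1228]
ee_rot: [-3.14, -0.002, 1.701]
contact_force: [-0.4, -0.5, 0.6]
grip_width: 0.0255
grip_force: 0.0
```

Emit:
{"api": "play_rows", "payload": {"plan": [[[0,0,0.3],0,-0.4],[[0,0,0.6],0,-0.4],[[0,0,0.8],0,-0.4],[[0,0,0.88],0,-0.4],[[0,0,0.88],0,-0.4]]}}

```text
t: 9.65
ee_pos: [0.5301, -0.0301, 0.0345]
ee_rot: [-3.139, -0.001, 1.694]
contact_force: [0.1, -0.2, -0.5]
grip_width: 0.0257
grip_force: 0.0
```

```bash
python3 - <<'E'
from h import *
c=camera("side"); d=camera("top"); s=arm.sense(); print(s["t"],s["ee_pos"],s["ee_rot"],s["contact_force"],s["joint_positions"]); asc(c,s["ee_pos"],up=20,dn=5)
k=[]
for q,e in((c,0),(d,0)):
    u=np.round(proj(q,s["ee_pos"])).astype(int); im=q["img"][u[1]-40:u[1]+40,u[0]-50:u[0]+50,::-1]; im=cv2.resize(im,None,fx=4,fy=4,interpolation=2); cv2.drawMarker(im,tuple(int(v) for v in ((proj(q,s["ee_pos"])-u+[50,40]+.5)*4)),(0,0,255),0,9); k.append(im)
cv2.imwrite("pics/z.png",np.hstack(k))
E
```

```text
9.75 [ 0.53192094 -0.03004454  0.03640446] [ 3.14108532e+00 -3.81797648e-04  1.69365632e+00] [-0.01910125 -0.37618176  0.43608596] [ 0.62361249  0.61798166 -0.78705176  1.95400825  0.59731473  0.81682193
 -0.37455343]
tcp px [233.5 198.7] left,top 210 179
179 ........##############+....+######+##+.....++...
180 ........+############+.....+####+...............
181 .........+#++########+.....+####................
182 ..............+###+........+..#+................
183 ...............##..........+..++................
184 ...............#+..........+..++................
185 ...............#+..........+..++................
186 ...............#+..........+..++................
187 ...............#+..........+..++................
188 ...............##..........+..++................
189 ...............+#...............................
190 ................+...............................
191 ................................................
192 ................................................
193 ................................................
194 ................................................
195 ................................................
196 ................................................
197 ................................................
198 ................................................
199 ................................................
200 ................................................
201 ................................................
202 ................................................
203 ................................................
```

View pics/z.png

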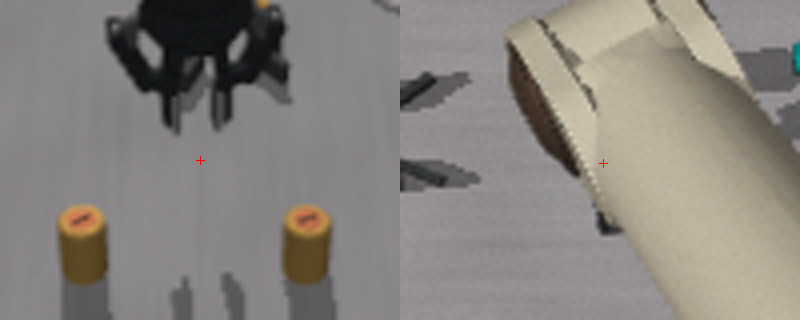

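Shadows and both views agree: the xy position is right, but the fingertips are about 30 mm higher than the reported TCP. I check this by touching the bench gently.

Emit:
{"api": "play_rows", "payload": {"plan": [[[0,0,0.1],0,-0.4],[[0,0,0.2],0,-0.4],[[0,0,0.28],0,-0.4],[[0,0,0.3],0,-0.4],[[0,0,0.32],0,-0.4],[[0,0,0.34],0,-0.4],[[0,0,0.36],0,-0.4]]}}

```text
t: 10.45
ee_pos: [0.5318, -0.0304, 0.0001]
ee_rot: [3.141, 0.0, 1.693]
contact_force: [-0.5, -0.1, 0.2]
grip_width: 0.0256
grip_force: 0.0
```

```bash
python3 - <<'E'
from h import *
c=camera("side"); s=arm.sense(); print(s["t"],s["ee_pos"],s["contact_force"],s["grip_width"]); asc(c,s["ee_pos"],up=20,dn=24,th=90)
E
```

```text
10.5 [ 5.31501550e-01 -3.04201308e-02 -2.12722653e-04] [-0.09091344  1.00262598 -0.55096924] 0.025342069128867693
tcp px [233.5 207.4] left,top 209 187
187 ........+###########+........##########+........
188 .........+##########+.......+######++#+.........
189 ..........##########+.......+#####..............
190 ...........##++#####+.......+####+..............
191 ................####+.......+#++#+..............
192 ................+##++.......+#++#+..............
193 ................+#+++.......+#++#+..............
194 ................+#+++.......+#++#+..............
195 ................+##++.......+#++#+..............
196 ................+##++........#++#+..............
197 ................+##++........+++#...............
198 .................##++........++.................
199 ..................+++........++.................
200 ....................+...........................
201 ................................................
202 ................................................
203 ................................................
204 ...........................................
[... 683 characters left out ...]
...........
218 +..............................................+
219 +..............................................+
220 ++.............................................+
221 ++............................................++
222 ++............................................++
223 ++............................................++
224 ++............................................++
225 ++............................................++
226 ++.............................................+
227 +..............................................+
228 +..............................................+
229 ................................................
230 ................................................
```

Emit:
{"api": "play_rows", "payload": {"plan": [[[0,0,0.08],0,-0.4],[[0,0,0.14],0,-0.4],[[0,0,0.16],0,-0.4],[[0,0,0.18],0,-0.4],[[0,0,0.2],0,-0.4],[[0,0,0.21],0,-0.4],[[0,0,0.22],0,-0.4]]}}

```text
t: 11.2
ee_pos: [0.5316, -0.0304, -0.022]
ee_rot: [3.141, -0.0, 1.693]
contact_force: [-0.1, -0.6, -0.5]
grip_width: 0.0255
grip_force: 0.0
```

Emit:
{"api": "play_rows", "payload": {"plan": [[[0,0,0.01],0,-0.4],[[0,0,0.02],0,-0.4],[[0,0,0.03],0,-0.4],[[0,0,0.03],0,-0.4]]}}

```text
t: 11.6
ee_pos: [0.5314, -0.0305, -0.0251]
ee_rot: [-3.141, 0.0, 1.693]
contact_force: [0.3, -0.3, -0.6]
grip_width: 0.0257
grip_force: 0.0
```

Emit:
{"api": "play_rows", "payload": {"plan": [[[0,0,0.01],0,-0.4],[[0,0,0.02],0,-0.4],[[0,0,0.02],0,-0.4]]}}

```text
t: 11.9
ee_pos: [0.5314, -0.0304, -0.0271]
ee_rot: [-3.141, -0.0, 1.693]
contact_force: [0.5, -0.1, 0.7]
grip_width: 0.0255
grip_force: 0.0
```

Emit:
{"api": "play_rows", "payload": {"plan": [[[0,0,0.01],0,-0.4],[[0,0,0.02],0,-0.4],[[0,0,0.02],0,-0.4]]}}

```text
t: 12.2
ee_pos: [0.5314, -0.0304, -0.0291]
ee_rot: [-3.141, -0.0, 1.693]
contact_force: [-0.6, 0.5, 0.2]
grip_width: 0.0255
grip_force: 0.0
```

Emit:
{"api": "play_rows", "payload": {"plan": [[[0,0,0.01],0,-0.4],[[0,0,0.02],0,-0.4],[[0,0,0.02],0,-0.4]]}}

```text
t: 12.5
ee_pos: [0.5314, -0.0304, -0.0311]
ee_rot: [-3.141, -0.0, 1.693]
contact_force: [-0.1, -0.0, -0.1]
grip_width: 0.0257
grip_force: 0.0
```

```bash
python3 - <<'E'
from h import *
c=camera("side"); s=arm.sense(); print(s["t"],s["ee_pos"],s["contact_force"],s["grip_width"]); asc(c,np.array(s["ee_pos"])+[0,0,.03],up=8,dn=16,th=90)
E
```

```text
12.55 [ 0.53145814 -0.03042064 -0.0310605 ] [0.52722571 0.24432782 0.35899573] 0.025640359316264762
tcp px [233.5 207.6] left,top 209 200
200 ................+##++.......+#++#...............
201 ................+##++.......+#++#...............
202 ................+##++.......+#++#...............
203 ................+##++.......+#++#...............
204 ................+##++........#++#...............
205 .................##++........+++................
206 .................++++........++.................
207 ....................+........+..................
208 ...................+............................
209 ................................................
210 ................................................
211 ................................................
212 ................................................
213 ................................................
214 ................................................
215 ................................................
216 ................................................
217 +...............................................
218 +.............................................++
219 +..............................................+
220 ++.............................................+
221 ++............................................++
222 ++............................................++
223 ++............................................++
```

Emit:
{"api": "play_rows", "payload": {"plan": [[[0,0,0.01],0,-0.4],[[0,0,0.02],0,-0.4],[[0,0,0.02],0,-0.4]]}}

```text
t: 12.85
ee_pos: [0.5314, -0.0304, -0.0331]
ee_rot: [-3.141, -0.0, 1.693]
contact_force: [-1.0, 0.4, -0.4]
grip_width: 0.0253
grip_force: 0.0
```

Emit:
{"api": "play_rows", "payload": {"plan": [[[0,0,0.01],0,-0.4],[[0,0,0.02],0,-0.4],[[0,0,0.02],0,-0.4]]}}

```text
t: 13.15
ee_pos: [0.5314, -0.0304, -0.0351]
ee_rot: [-3.141, -0.0, 1.693]
contact_force: [-0.1, 0.5, -0.4]
grip_width: 0.0256
grip_force: 0.0
```

Emit:
{"api": "play_rows", "payload": {"plan": [[[0,0,0.01],0,-0.4],[[0,0,0.02],0,-0.4],[[0,0,0.02],0,-0.4]]}}

```text
t: 13.45
ee_pos: [0.5316, -0.0304, -0.0363]
ee_rot: [3.142, 0.001, 1.693]
contact_force: [-2.5, -0.2, 7.5]
grip_width: 0.0258
grip_force: 3.9
```

The bench touches at reported z = -0.036 (26 mm opening), so the tips are at z_rep + 0.036. I go back to barrel A with that correction.

Emit:
{"api": "play_rows", "payload": {"plan": [[[0,0,-0.3],0,1],[[0,0,-0.7],0,1],[[0,0,-1],0,1],[[-0.25,-0.35,-1],0,1],[[-0.5,-0.7,-1],0,1],[[-0.69,-0.95,-1],0,1],[[-0.69,-0.95,-1],0,1],[[-0.69,-0.95,-1],0,1]]}}

```text
t: 14.25
ee_pos: [0.4455, -0.1113, 0.0632]
ee_rot: [3.141, 0.001, 1.691]
contact_force: [0.9, 0.6, 0.3]
grip_width: 0.0856
grip_force: 0.0
```

Emit:
{"api": "play_rows", "payload": {"plan": [[[0,0,0.25],0,1],[[0,0,0.5],0,1],[[0,0,0.7],0,1],[[0,0,0.77],0,1],[[0,0,0.77],0,1],[[0,0,0.77],0,1]]}}

```text
t: 14.85
ee_pos: [0.4467, -0.1097, -0.0134]
ee_rot: [3.14, -0.0, 1.694]
contact_force: [-0.4, -1.0, 0.9]
grip_width: 0.0854
grip_force: 0.0
```

Emit:
{"api": "play_rows", "payload": {"plan": [[[0,0,0],0,0.1],[[0,0,0],0,0.1],[[0,0,0],0,0],[[0,0,0],0,-0.3],[[0,0,0],0,-0.4],[[0,0,0],0,-0.4],[[0,0,0],0,-0.4]]}}

```text
t: 15.55
ee_pos: [0.4461, -0.1109, -0.0133]
ee_rot: [3.141, 0.001, 1.692]
contact_force: [-1.3, 0.0, 5.7]
grip_width: 0.0344
grip_force: 59.4
```

```bash
python3 - <<'E'
from h import *
c=camera("side"); s=arm.sense(); print(s["t"],s["ee_pos"],s["contact_force"],s["grip_width"],s["grip_force"])
for r in trace("side","barrel_a"):
    v,u=np.nonzero(r["region"]); print(r["confidence"],r["region"].sum(), fit([c],[r["region"]],BAR,(*onz(c,u.mean(),v.mean(),.025)[:2],0),False))
asc(c,np.array(s["ee_pos"])+[0,0,.036],up=16,dn=14,th=90)
E
```

```text
15.6 [ 0.44607227 -0.11086561 -0.01327471] [-0.95877589  0.73046889  6.35169222] 0.0341883332009631 59.38845989468973
0.55 240 (array([ 0.44296108, -0.10987854]), np.float64(0.032646438948244344))
0.55 182 (array([ 0.6097153 , -0.11086549]), np.float64(0.19727538880750836))
tcp px [204.8 220.2] left,top 181 204
204 .+#######....#####++.......+#####++#######......
205 ..#######+...#####+.........#############+......
206 ...#######+++#####..........+############+......
207 ...+##############...........############.......
208 ....#############+...........+##########+.......
209 .....############............+#########+........
210 .....+###########............+####+.............
211 ......###########............+####..............
212 .......+#+++#####.............++##..............
213 .............###+.............++##..............
214 .............+#++.............++##..............
215 .............+#+++...........+++##..............
216 .............+#+++...........+++##..............
217 .............+##+++.........++++##..............
218 .............+##+++........+++++##..............
219 ..............##++++......++++++................
220 ..............+++++++.....++++++................
221 .................+++......++++..................
222 .................++++.....++++..................
223 ...................+......++++..................
224 ...................+......++++..................
225 ...................+......++++..................
226 ...................++.....++++..................
227 ...................+......++++..................
228 ..........................++++..................
229 ...........................++...................
230 ................................................
231 ................................................
232 ......................+.........................
233 .......................+.....+..................
```

Barrel A is gripped (34 mm, 59 N) and stands on the bench. Next I slide it to the line of the lane.

Emit:
{"api": "play_rows", "payload": {"plan": [[[0.15,0.08,0],0,-0.4],[[0.3,0.16,0],0,-0.4],[[0.45,0.26,0],0,-0.4],[[0.6,0.36,0],0,-0.4],[[0.75,0.46,0],0,-0.4],[[0.9,0.56,0],0,-0.4],[[1,0.66,0],0,-0.4],[[1,0.7,0],0,-0.4],[[1,0.7,0],0,-0.4]]}}

```text
t: 16.55
ee_pos: [0.5043, -0.0013, -0.0132]
ee_rot: [3.139, -0.001, 1.694]
contact_force: [0.8, 2.9, 6.0]
grip_width: 0.0343
grip_force: 60.9
```

Emit:
{"api": "play_rows", "payload": {"plan": [[[0.05,0.15,0],0,-0.4],[[0.1,0.3,0],0,-0.4],[[0.15,0.45,0],0,-0.4],[[0.2,0.6,0],0,-0.4],[[0.2,0.7,0],0,-0.4],[[0.2,0.72,0],0,-0.4],[[0.2,0.72,0],0,-0.4],[[0.2,0.72,0],0,-0.4]]}}

```text
t: 17.35
ee_pos: [0.5729, 0.0259, -0.0132]
ee_rot: [3.14, -0.0, 1.692]
contact_force: [-1.1, 0.8, 6.8]
grip_width: 0.0343
grip_force: 61.0
```

```bash
cat >> h.py <<'E'
A=1.694; O=np.array([.555,.163]); EX=np.array([np.cos(A),np.sin(A)]); EY=np.array([-np.sin(A),np.cos(A)])
def intray(p): d=np.array(p)[:2]-O; return np.array([d@EX,d@EY]).round(4)
E
python3 - <<'E'
from h import *
c=camera("side"); d=camera("top"); s=arm.sense(); print(s["t"],s["ee_pos"],s["ee_rot"],s["contact_force"],s["grip_width"],"tray frame",intray(s["ee_pos"]))
for n,k in(("side",c),("top",d)):
  for r in trace(n,"barrel_a"):
    v,u=np.nonzero(r["region"]); f=fit([k],[r["region"]],BAR,(*onz(k,u.mean(),v.mean(),.025)[:2],0),False); print(n,round(r["confidence"],2),r["region"].sum(), f, intray(f[0]))
for n,k in(("side",c),("top",d)):
  for q,z in(("recess_top",.022),("lane_end",.022),("mouth",0)):
    for r in mark_of(n,q)[:1]: u=np.array(r["xy"])*[512,384]; print(n,q,round(r["confidence"],2),intray(onz(k,*u,z)))
E
```

```text
17.45 [ 0.57287773  0.02587706 -0.013226  ] [ 3.13976923e+00 -3.42136808e-04  1.69244842e+00] [0.60807697 1.51509444 6.69676957] 0.03426063830506342 tray frame [-0.1383 -0.0009]
side 0.65 211 (array([ 0.60952263, -0.11308299]), np.float64(0.05528412763824882)) [-0.2807 -0.0202]
side 0.63 181 (array([0.5722793 , 0.02293049]), np.float64(0.04084571722470081)) [-1.411e-01  1.000e-04]
top 0.62 68 (array([ 0.61305459, -0.11592123]), np.float64(0.8400160428021948)) [-0.2839 -0.0233]
side recess_top 0.67 [0.0125 0.0065]
side lane_end 0.44 [ 0.0955 -0.0068]
side mouth 0.64 [ 0.0379 -0.0005]
top recess_top 0.88 [-0.0041 -0.0023]
top lane_end 0.55 [ 0.0998 -0.0108]
top mouth 0.76 [-0.0531 -0.0038]
```

Emit:
{"api": "play_rows", "payload": {"plan": [[[0.12,0,0],0,-0.4],[[0.24,0,0],0,-0.4],[[0.36,0,0],0,-0.4],[[0.48,0,0],0,-0.4],[[0.6,0,0],0,-0.4],[[0.72,0,0],0,-0.4],[[0.8,0,0],0,-0.4],[[0.88,0,0],0,-0.4],[[0.96,0,0],0,-0.4],[[1,0,0],0,-0.4]]}}

```text
t: 18.85
ee_pos: [0.561, 0.1241, -0.0132]
ee_rot: [3.14, 0.002, 1.692]
contact_force: [0.4, -3.6, 7.1]
grip_width: 0.0343
grip_force: 60.9
```

Emit:
{"api": "play_rows", "payload": {"plan": [[[0.06,0,0],0,-0.4],[[0.12,0,0],0,-0.4],[[0.18,0,0],0,-0.4],[[0.24,0,0],0,-0.4],[[0.3,0,0],0,-0.4]]}}

```text
t: 19.35
ee_pos: [0.5577, 0.1528, -0.0132]
ee_rot: [3.14, 0.002, 1.691]
contact_force: [0.1, -3.7, 6.9]
grip_width: 0.0342
grip_force: 61.2
```

Emit:
{"api": "play_rows", "payload": {"plan": [[[0.07,0,0],0,-0.4],[[0.14,0,0],0,-0.4],[[0.21,0,0],0,-0.4],[[0.28,0,0],0,-0.4],[[0.35,0,0],0,-0.4],[[0.42,0,0],0,-0.4],[[0.5,0,0],0,-0.4],[[0.58,0,0],0,-0.4],[[0.66,0,0],0,-0.4],[[0.74,0,0],0,-0.4],[[0.8,0,0],0,-0.4]]}}

```text
t: 20.45
ee_pos: [0.5479, 0.2329, -0.0132]
ee_rot: [3.14, 0.002, 1.691]
contact_force: [0.6, -2.9, 7.0]
grip_width: 0.0343
grip_force: 61.0
```

Emit:
{"api": "play_rows", "payload": {"plan": [[[0.02,0,0],0,-0.4],[[0.04,0,0],0,-0.4],[[0.05,0,0],0,-0.4],[[0.05,0,0],0,-0.4]]}}

```text
t: 20.85
ee_pos: [0.5474, 0.2375, -0.0132]
ee_rot: [3.14, 0.002, 1.691]
contact_force: [0.6, -2.5, 7.0]
grip_width: 0.0343
grip_force: 61.1
```

```bash
python3 - <<'E'
from h import *
s=arm.sense(); print(s["t"],s["ee_pos"],s["contact_force"],s["grip_width"],"tray frame",intray(s["ee_pos"]))
E
```

```text
20.85 [ 0.54737436  0.23754878 -0.01321753] [ 0.55054454 -2.54021548  7.01831919] 0.03425646474370287 tray frame [ 0.0749 -0.0016]
```

Emit:
{"api": "play_rows", "payload": {"plan": [[[0.01,0,0],0,-0.4],[[0.015,0,0],0,-0.4],[[0.015,0,0],0,0.4],[[0.015,0,0],0,1],[[0.015,0,0],0,1],[[0.015,0,0],0,1],[[0.015,0,0],0,1]]}}

```text
t: 21.55
ee_pos: [0.5454, 0.2408, -0.0142]
ee_rot: [-3.141, -0.0, 1.693]
contact_force: [-0.3, 0.1, 0.1]
grip_width: 0.0852
grip_force: 0.0
```

Emit:
{"api": "play_rows", "payload": {"plan": [[[0,0,-0.2],0,1],[[0,0,-0.5],0,1],[[0,0,-0.8],0,1],[[0,0,-1],0,1],[[-0.3,0,-1],0,1],[[-0.65,0,-1],0,1],[[-1,0,-1],0,1]]}}

```text
t: 22.25
ee_pos: [0.5578, 0.141, 0.0863]
ee_rot: [3.141, 0.0, 1.694]
contact_force: [0.6, -0.8, 0.0]
grip_width: 0.0853
grip_force: 0.0
```

Emit:
{"api": "play_rows", "payload": {"plan": [[[-0.35,0.06,0],0,1],[[-0.7,0.12,0],0,1],[[-1,0.19,0],0,1],[[-1,0.19,0],0,1]]}}

```text
t: 22.65
ee_pos: [0.5904, 0.0377, 0.0854]
ee_rot: [-3.141, 0.003, 1.684]
contact_force: [-0.3, -0.2, -0.2]
grip_width: 0.0857
grip_force: 0.0
```

```bash
python3 - <<'E'
from h import *
c=camera("side"); d=camera("top"); s=arm.sense(); print(s["t"],s["ee_pos"],s["ee_rot"],s["contact_force"],s["grip_width"],"tray frame",intray(s["ee_pos"]))
for n,k in(("side",c),("top",d)):
  for r in trace(n,"barrel_a"):
    v,u=np.nonzero(r["region"]); f=fit([k],[r["region"]],BAR,(*onz(k,u.mean(),v.mean(),.025)[:2],0),False); print(n,round(r["confidence"],2),r["region"].sum(), f, intray(f[0]))
h=d["img"]; hsv=cv2.cvtColor(h,cv2.COLOR_RGB2HSV); u=proj(d,[.612,-.115,.025]); m=((hsv[:,:,1]>110)&(hsv[:,:,0]<30))
n,l,st,ce=cv2.connectedComponentsWithStats(m.astype(np.uint8)); i=1+np.argmin(np.hypot(*(ce[1:]-u).T)); print(u,ce[i],st[i]); f=fit([d],[l==i],BAR,(.612,-.115,0),False); print("colour top",f,intray(f[0]))
E
```

```text
22.75 [0.58883654 0.0437239  0.08580184] [-3.14132850e+00 -2.66229320e-04  1.69055328e+00] [0.4493168  0.98717263 0.64238874] 0.08586830976559146 tray frame [-0.1225 -0.0189]
side 0.72 220 (array([ 0.60980066, -0.1131029 ]), np.float64(0.02753665280561343)) [-0.2807 -0.0205]
side 0.37 258 (array([ 0.45315186, -0.34385295]), np.float64(0.3795952323849083)) [-0.4905  0.1634]
top 0.55 77 (array([ 0.61673369, -0.11904469]), np.float64(0.6345447903545469)) [-0.2875 -0.0266]
top 0.51 132 (array([0.54618228, 0.23639393]), np.float64(0.0414669720698409)) [ 0.0739 -0.0003]
[298.58092626 175.40473978] [299.81333333 173.52      ] [294 169  11  11  75]
colour top (array([ 0.61345917, -0.11545863]), np.float64(0.6833033207550808)) [-0.2835 -0.0238]
```

Emit:
{"api": "play_rows", "payload": {"plan": [[[-0.3,0.01,0],0,1],[[-0.6,0.02,0],0,1],[[-0.8,0.02,0],0,1],[[-0.8,0.02,0],0,1]]}}

```text
t: 23.25
ee_pos: [0.6006, -0.0373, 0.0857]
ee_rot: [-3.141, 0.002, 1.69]
contact_force: [-0.4, 0.8, -0.7]
grip_width: 0.0853
grip_force: 0.0
```

Emit:
{"api": "play_rows", "payload": {"plan": [[[-0.3,0,0],0,1],[[-0.6,0,0],0,1],[[-0.78,0,0.05],0,1],[[-0.78,0,0.1],0,1],[[-0.78,0,0.3],0,1],[[-0.78,0,0.5],0,1],[[-0.78,0,0.7],0,1],[[-0.78,0,0.9],0,1],[[-0.78,0,0.98],0,1],[[-0.78,0,0.98],0,1],[[-0.78,0,0.98],0,1]]}}

```text
t: 24.35
ee_pos: [0.6105, -0.1112, -0.0116]
ee_rot: [3.141, -0.0, 1.693]
contact_force: [0.8, 0.2, 0.3]
grip_width: 0.0853
grip_force: 0.0
```

```bash
python3 - <<'E'
from h import *
s=arm.sense(); print(s["t"],s["ee_pos"],s["ee_rot"],s["contact_force"],s["grip_width"],"tray frame",intray(s["ee_pos"]))
E
```

```text
24.35 [ 0.61046033 -0.11116737 -0.01159848] [ 3.14097596e+00 -3.98966151e-04  1.69345097e+00] [0.78046606 0.19007463 0.27690504] 0.08534979820332807 tray frame [-0.2789 -0.0213]
```

Emit:
{"api": "play_rows", "payload": {"plan": [[[-0.015,0,0.016],0,1],[[-0.015,0,0.016],0,0.1],[[-0.015,0,0.016],0,0.1],[[-0.015,0,0.016],0,0],[[-0.015,0,0.016],0,-0.3],[[-0.015,0,0.016],0,-0.4],[[-0.015,0,0.016],0,-0.4],[[-0.015,0,0.016],0,-0.4]]}}

```text
t: 25.15
ee_pos: [0.6107, -0.1136, -0.0129]
ee_rot: [3.141, 0.001, 1.693]
contact_force: [-0.7, -0.1, 6.6]
grip_width: 0.0342
grip_force: 60.4
```

Emit:
{"api": "play_rows", "payload": {"plan": [[[0.15,-0.03,0],0,-0.4],[[0.3,-0.06,0],0,-0.4],[[0.45,-0.09,0],0,-0.4],[[0.6,-0.12,0],0,-0.4],[[0.75,-0.15,0],0,-0.4],[[0.9,-0.18,0],0,-0.4],[[1,-0.2,0],0,-0.4],[[1,-0.2,0],0,-0.4],[[1,-0.2,0],0,-0.4]]}}

```text
t: 26.05
ee_pos: [0.5781, -0.0139, -0.0129]
ee_rot: [3.141, -0.002, 1.695]
contact_force: [-1.4, 3.1, 7.6]
grip_width: 0.0346
grip_force: 60.8
```

```bash
python3 - <<'E'
from h import *
c=camera("side"); s=arm.sense(); print(s["t"],s["ee_pos"],s["ee_rot"],s["contact_force"],s["grip_width"],"tray frame",intray(s["ee_pos"]))
for r in trace("side","barrel_a"):
    v,u=np.nonzero(r["region"]); f=fit([c],[r["region"]],BAR,(*onz(c,u.mean(),v.mean(),.025)[:2],0),False); print(round(r["confidence"],2),r["region"].sum(), f, intray(f[0]))
E
```

```text
26.1 [ 0.57816047 -0.01403909 -0.01295123] [ 3.14083767e+00 -2.07971634e-03  1.69492476e+00] [-2.20563469  3.51924891  7.94758493] 0.03438507773021317 tray frame [-0.1785 -0.0012]
0.62 190 (array([ 0.57715473, -0.01285275]), np.float64(0.05642589205118228)) [-0.1772 -0.0004]
0.48 37 (array([0.5344198 , 0.24913709]), np.float64(2.9100596282745514)) [0.088  0.0098]
```

Emit:
{"api": "play_rows", "payload": {"plan": [[[0.15,0,0],0,-0.4],[[0.3,0,0],0,-0.4],[[0.45,0,0],0,-0.4],[[0.6,0,0],0,-0.4],[[0.72,0,0],0,-0.4],[[0.84,0,0],0,-0.4],[[0.92,0,0],0,-0.4],[[1,0,0],0,-0.4]]}}

```text
t: 26.95
ee_pos: [0.5668, 0.082, -0.013]
ee_rot: [3.141, 0.002, 1.692]
contact_force: [1.0, -3.3, 8.5]
grip_width: 0.0342
grip_force: 60.8
```

Emit:
{"api": "play_rows", "payload": {"plan": [[[0.08,0,0],0,-0.4],[[0.16,0,0],0,-0.4],[[0.24,0,0],0,-0.4],[[0.32,0,0],0,-0.4],[[0.4,0,0],0,-0.4],[[0.48,0,0],0,-0.4],[[0.56,0,0],0,-0.4],[[0.64,0,0],0,-0.4],[[0.72,0,0],0,-0.4],[[0.8,0,0],0,-0.4],[[0.9,0,0],0,-0.4],[[1,0,0],0,-0.4]]}}

```text
t: 28.15
ee_pos: [0.5548, 0.1809, -0.0129]
ee_rot: [3.141, 0.002, 1.692]
contact_force: [1.1, -4.0, 9.2]
grip_width: 0.034
grip_force: 61.0
```

Emit:
{"api": "play_rows", "payload": {"plan": [[[0.04,0,0],0,-0.4],[[0.08,0,0],0,-0.4],[[0.11,0,0],0,-0.4],[[0.14,0,0],0,-0.4],[[0.15,0,0],0,-0.4],[[0.15,0,0],0,-0.4]]}}

```text
t: 28.75
ee_pos: [0.5528, 0.1962, -0.0129]
ee_rot: [3.141, 0.001, 1.692]
contact_force: [0.1, -3.0, 8.0]
grip_width: 0.0341
grip_force: 60.8
```

```bash
python3 - <<'E'
from h import *
c=camera("side"); s=arm.sense(); print(s["t"],s["ee_pos"],s["ee_rot"],s["contact_force"],s["grip_width"],"tray frame",intray(s["ee_pos"]))
for r in trace("side","barrel_a"):
    v,u=np.nonzero(r["region"]); f=fit([c],[r["region"]],BAR,(*onz(c,u.mean(),v.mean(),.025)[:2],0),False); print(round(r["confidence"],2),r["region"].sum(), f, intray(f[0]))
E
```

```text
28.8 [ 0.55277444  0.19613526 -0.01296399] [3.14060842e+00 1.13993880e-03 1.69240531e+00] [ 0.62183611 -2.71295707  8.20371118] 0.034395736717611855 tray frame [ 0.0332 -0.0019]
0.47 37 (array([0.55328563, 0.28439742]), np.float64(2.781456446162182)) [ 0.1207 -0.0132]
0.28 147 (array([ 0.72148802, -0.15645611]), np.float64(0.5635648374289819)) [-0.3375 -0.126 ]
```

Emit:
{"api": "play_rows", "payload": {"plan": [[[0.015,0,0],0,-0.4],[[0.03,0,0],0,-0.4],[[0.045,0,0],0,-0.4],[[0.045,0,0],0,-0.4],[[0.045,0,0],0,0.4],[[0.045,0,0],0,1],[[0.045,0,0],0,1],[[0.045,0,0],0,1],[[0.045,0,0],0,1]]}}

```text
t: 29.75
ee_pos: [0.5512, 0.2013, -0.0138]
ee_rot: [-3.141, -0.0, 1.693]
contact_force: [0.2, 0.1, 0.4]
grip_width: 0.0851
grip_force: 0.0
```

Emit:
{"api": "play_rows", "payload": {"plan": [[[0,0,-0.2],0,1],[[0,0,-0.5],0,1],[[0,0,-0.8],0,1],[[0,0,-1],0,1],[[-0.3,-0.1,-1],0,1],[[-0.65,-0.2,-1],0,1],[[-0.86,-0.27,-1],0,1]]}}

```text
t: 30.45
ee_pos: [0.5348, 0.1096, 0.0863]
ee_rot: [-3.141, 0.002, 1.691]
contact_force: [-0.0, -0.5, 0.2]
grip_width: 0.0854
grip_force: 0.0
```

Emit:
{"api": "play_rows", "payload": {"plan": [[[-0.3,-0.1,0],0,1],[[-0.6,-0.2,0],0,1],[[-0.86,-0.27,0],0,1]]}}

```text
t: 30.75
ee_pos: [0.518, 0.0222, 0.0863]
ee_rot: [-3.141, 0.001, 1.692]
contact_force: [0.1, -0.3, 0.1]
grip_width: 0.0855
grip_force: 0.0
```

Emit:
{"api": "play_rows", "payload": {"plan": [[[-0.3,-0.1,0],0,1],[[-0.6,-0.2,0],0,1],[[-0.86,-0.27,0],0,1]]}}

```text
t: 31.05
ee_pos: [0.5017, -0.0665, 0.0863]
ee_rot: [-3.141, 0.0, 1.692]
contact_force: [-0.7, -0.2, 0.3]
grip_width: 0.0853
grip_force: 0.0
```

Emit:
{"api": "play_rows", "payload": {"plan": [[[-0.3,-0.1,0],0,1],[[-0.6,-0.2,0],0,1],[[-0.86,-0.27,0],0,1]]}}

```text
t: 31.35
ee_pos: [0.4853, -0.1551, 0.0864]
ee_rot: [-3.141, 0.0, 1.692]
contact_force: [0.1, -0.6, 0.3]
grip_width: 0.0852
grip_force: 0.0
```

```bash
python3 - <<'E'
from h import *
c=camera("side"); d=camera("top"); s=arm.sense(); print(s["t"],s["ee_pos"],s["ee_rot"],s["contact_force"],s["grip_width"],"tray frame",intray(s["ee_pos"]))
for n,k in(("side",c),("top",d)):
  for r in trace(n,"barrel_a"):
    v,u=np.nonzero(r["region"]); f=fit([k],[r["region"]],BAR,(*onz(k,u.mean(),v.mean(),.025)[:2],0),False); print(n,round(r["confidence"],2),r["region"].sum(), f, intray(f[0]))
  for r in trace(n,"stop"):
    v,u=np.nonzero(r["region"]); p=onz(k,u.mean(),v.mean(),.012)
    if np.hypot(p[0]-.454,p[1]+.33)<.03: print("stop",n,[fit([k],[r["region"]],STOP,(p[0],p[1],y0)) for y0 in(-.05,.08)])
b=cv2.resize(d["img"][155:235,165:255,::-1],None,fx=4,fy=4,interpolation=2); a=cv2.resize(c["img"][120:200,200:290,::-1],None,fx=4,fy=4,interpolation=2)
cv2.imwrite("pics/bar.png",np.hstack([b,a]))
E
```

```text
31.45 [ 0.48493011 -0.15828157  0.08602955] [-3.14022485e+00  1.82494779e-03  1.68600673e+00] [ 0.03286082  0.87050841 -0.59466206] 0.08553523004544741 tray frame [-0.3102  0.109 ]
side 0.52 46 (array([0.54606378, 0.30671341]), np.float64(1.8682553524396075)) [ 0.1437 -0.0088]
top 0.56 139 (array([0.55237405, 0.20116904]), np.float64(0.02523077426366603)) [ 0.0382 -0.0021]
top 0.54 136 (array([0.54631015, 0.23863517]), np.float64(0.04609017776608232)) [ 0.0761 -0.0007]
```

View pics/bar.png

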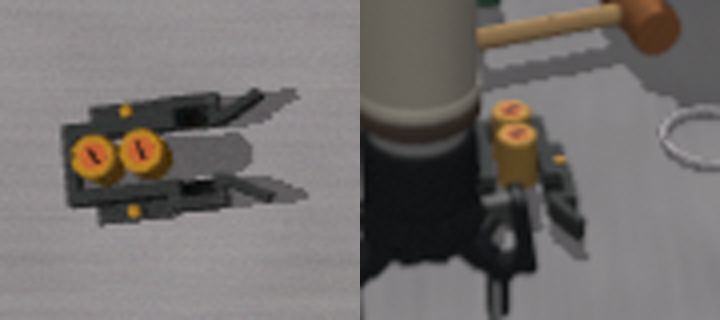

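Top crop: both barrels stand in the lane, at about (95,155) and (143,150). The side crop shows them upright. Next I fetch the long stop.

Emit:
{"api": "play_rows", "payload": {"plan": [[[-0.35,-0.1,0],0,1],[[-0.7,-0.2,0],0,1],[[-1,-0.3,0],0,1]]}}

```text
t: 31.95
ee_pos: [0.4692, -0.2561, 0.0866]
ee_rot: [3.141, 0.0, 1.696]
contact_force: [1.1, 0.2, 0.4]
grip_width: 0.0855
grip_force: 0.0
```

Emit:
{"api": "play_rows", "payload": {"plan": [[[-0.35,-0.1,0],0.045,1],[[-0.65,-0.22,0],0.09,1],[[-0.65,-0.22,0],0.135,1],[[-0.65,-0.22,0],0.18,1],[[-0.65,-0.22,0],0.225,1],[[-0.65,-0.22,0],0.27,1],[[-0.65,-0.22,0],0.315,1],[[-0.65,-0.22,0],0.36,1],[[-0.65,-0.22,0],0.405,1],[[-0.65,-0.22,0],0.45,1],[[-0.65,-0.22,0],0.495,1],[[-0.65,-0.22,0],0.528,1]]}}

```text
t: 33.15
ee_pos: [0.4557, -0.3215, 0.0865]
ee_rot: [-3.141, -0.0, 0.032]
contact_force: [-0.8, 0.5, 0.6]
grip_width: 0.0853
grip_force: 0.0
```

```bash
python3 - <<'E'
from h import *
c=camera("side"); d=camera("top"); s=arm.sense(); print(s["t"],s["ee_pos"],s["ee_rot"],s["contact_force"],s["grip_width"],s["joint_positions"])
for n,k in(("side",c),("top",d)):
  for r in trace(n,"stop"):
    v,u=np.nonzero(r["region"]); p=onz(k,u.mean(),v.mean(),.012)
    if np.hypot(p[0]-.454,p[1]+.33)<.03: print("stop",n,r["region"].sum(),[fit([k],[r["region"]],STOP,(p[0],p[1],y0)) for y0 in(-.05,.08)])
E
```

```text
33.25 [ 0.45564343 -0.32162352  0.08649268] [-3.14131278e+00 -2.74575017e-04  3.62456339e-02] [-0.19308004  0.15171818 -0.30168895] 0.0859506795053729 [ 0.88314969  0.4688942  -0.39740605  1.87711082  0.23625936  0.8414347
 -1.16874454]
stop side 222 [(array([ 0.45258048, -0.33246637,  0.0273114 ]), np.float64(0.1747659626314458)), (array([ 0.45241333, -0.32943059,  0.02306368]), np.float64(0.16911622437419208))]
stop top 43 [(array([ 0.44560864, -0.32803294,  0.15111871]), np.float64(2.964616415636736)), (array([ 0.44938751, -0.32755867,  0.16928343]), np.float64(2.956913913729679))]
```

Emit:
{"api": "play_rows", "payload": {"plan": [[[-0.02,0.04,0.2],0.003,1],[[-0.024,0.083,0.4],0.003,1],[[-0.024,0.083,0.6],0.003,1],[[-0.024,0.083,0.8],0.003,1],[[-0.024,0.083,0.9],0.003,1],[[-0.024,0.083,0.95],0.003,1],[[-0.024,0.083,1],0.003,1],[[-0.024,0.083,1],0.003,1]]}}

```text
t: 34.15
ee_pos: [0.4527, -0.3318, -0.0135]
ee_rot: [3.142, -0.0, 0.025]
contact_force: [-0.5, 0.2, 0.5]
grip_width: 0.0853
grip_force: 0.0
```

Emit:
{"api": "play_rows", "payload": {"plan": [[[0,0,0.01],0,0.3],[[0,0,0.01],0,-0.2],[[0,0,0.01],0,-0.4],[[0,0,0.01],0,-0.6],[[0,0,0.01],0,-0.8],[[0,0,0.01],0,-0.85],[[0,0,0.01],0,-0.85],[[0,0,0.01],0,-0.85],[[0,0,0.01],0,-0.85],[[0,0,0.01],0,-0.85]]}}

```text
t: 35.15
ee_pos: [0.4529, -0.3321, -0.0141]
ee_rot: [3.141, -0.001, 0.025]
contact_force: [-0.3, 0.4, 5.5]
grip_width: 0.0145
grip_force: 59.4
```

```bash
python3 - <<'E'
from h import *
c=camera("side"); s=arm.sense(); print(s["t"],s["ee_pos"],s["ee_rot"],s["contact_force"],s["grip_width"],s["grip_force"])
asc(c,np.array(s["ee_pos"])+[0,0,.035],up=16,dn=14,th=90)
E
```

```text
35.2 [ 0.45288885 -0.33213326 -0.01413405] [ 3.14097252e+00 -7.21882036e-04  2.45195679e-02] [ 0.02032874 -0.11042136  4.95003234] 0.014662585796109863 59.39174473285675
tcp px [203.  281.2] left,top 179 265
265 ++++++++.......####++++######...................
266 ++++++++.......####++++######...................
267 ++++++.........+###++++######+..................
268 +++...+........+###++++######...................
269 .+...+.+.......+###++++######...................
270 .....+.........+###++++######...................
271 ................###++++#####....................
272 .................+#++++#####....................
273 .................++++++##+##....................
274 ................+##+++######....................
275 ................####++######....................
276 ...............+##+++++#####....................
277 ...............+###++++#####....................
278 ...............+#####+######+...................
279 ................############+...................
280 .................###########++..................
281 .................+#########+++..................
282 ....................+#####++.+..................
283 ....................+#####++.+..................
284 ....................+#####++.+..................
285 .....................++++++.....................
286 ................................................
287 ................................................
288 ................................................
289 ................................................
290 ................................................
291 ................................................
292 ................................................
293 ................................................
294 ................................................
```

Knob gripped (14.6 mm, 59 N). I lift it, then refine the recess position in the top view from its black pads.

Emit:
{"api": "play_rows", "payload": {"plan": [[[0,0,-0.1],0,-0.85],[[0,0,-0.3],0,-0.85],[[0,0,-0.5],0,-0.85],[[0,0,-0.7],0,-0.85],[[0,0,-0.8],0,-0.85],[[0,0,-0.8],0,-0.85]]}}

```text
t: 35.8
ee_pos: [0.4534, -0.3325, 0.067]
ee_rot: [3.14, -0.002, 0.024]
contact_force: [-0.6, 0.3, -0.0]
grip_width: 0.0148
grip_force: 58.8
```

```bash
python3 - <<'E'
from h import *
s=arm.sense(); print(s["t"],s["ee_pos"],s["contact_force"],s["grip_width"])
fr=[camera("top") for _ in range(4)]; d=fr[0]; im=np.mean([f["img"].mean(2) for f in fr],0); c=camera("side")
np.savez("ref.npz",top=im,side=c["img"])
def w(x,y,z): return np.r_[O+EX*x+EY*y,z]
k=np.round(proj(d,w(0,0,.02))).astype(int)
print("top origin",k[0]-10,k[1]-18)
for r in im[k[1]-18:k[1]+18,k[0]-10:k[0]+12]: print(" ".join("%3d"%v for v in r))
for y in(-.0365,-.029,-.0225,.0225,.029,.0365): print(y,*[(x,proj(d,w(x,y,.022)).round(1)) for x in(-.0235,-.0135,0,.0135)])
for r in trace("top","pad")[:3]+trace("top","recess_top")[:2]: 
    v,u=np.nonzero(r["region"]); print(r["confidence"],u.mean(),v.mean(),len(u))
E
```

```text
35.8 [ 0.45336677 -0.33253252  0.06695105] [-0.63886421  0.25343275 -0.0069425 ] 0.014845773335915429
top origin 203 175
144 143 142 141 141 142 142 141 144 142 141 144 143 143 142 145 145 145 144 145 143 146
143 144 143 142 142 142 142 141 143 142 142 143 143 144 144 143 143 145 145 145 146 146
141 138 139 140 139 140 140 138 138 136 138 137 138 138 137 137 138 140 140 141 142 142
141 140 139 139 138 137 138 137 121 115  98  94  94  81  67  62  81 131 140 139 141 138
135 118  97  93  82  59  54  53  52  52  52  52  54  58  62  62  37  80  92  92  90  75
 57  52  59  54  56  54  52  52  53  52  53  50  51  63  67  61  44  82  93  90  75  58
 51  50  52  54  53  51  52  52  43  42  37  33  33  33  48  51  38  67  73  57  53  53
 53  53  54  53  54  40  20  19  16  18  16  19  31  34  50  52  39  50  51  52  52  38
 53  53  55  53  46  30  18  17  13  14  14  20  20  35  50  53  52  54  52  50  39  26
 52  53  52  53  52  33  19  14  15  13  14  20  21  22  47  52  51  50  40  24  27  53
 52  52  53  53  54  39  24  16  14  12  16  18  21  27  47  43  36  31  23  52  88  94
 51  52  51
[... 2375 characters left out ...]
ay([216. , 183.3])) (0, array([211.9, 183.8])) (0.0135, array([207.8, 184.3]))
-0.0225 (-0.0235, array([219.3, 184.9])) (-0.0135, array([216.2, 185.3])) (0, array([212.1, 185.7])) (0.0135, array([207.9, 186.2]))
0.0225 (-0.0235, array([220.6, 198.5])) (-0.0135, array([217.6, 198.9])) (0, array([213.4, 199.4])) (0.0135, array([209.2, 199.9]))
0.029 (-0.0235, array([220.8, 200.5])) (-0.0135, array([217.8, 200.9])) (0, array([213.6, 201.4])) (0.0135, array([209.4, 201.9]))
0.0365 (-0.0235, array([221.1, 202.8])) (-0.0135, array([218. , 203.2])) (0, array([213.8, 203.7])) (0.0135, array([209.6, 204.2]))
0.95 203.28853754940712 194.41238471673253 759
0.38 189.14173228346456 194.75590551181102 127
```

```bash
python3 - <<'E'
from h import *
c=camera("side"); s=arm.sense(); p=np.array(s["ee_pos"]); yaw=s["ee_rot"][2]; print(s["t"],p,yaw)
u=proj(c,p+[0,0,.02]).round().astype(int); print("tcp+.0141 (underside), +.032",proj(c,p+[0,0,.0141]),proj(c,p+[0,0,.0321]))
im=c["img"].astype(int); L,T=u[0]-14,u[1]-8
sub=im[T:T+24,L:L+28]
for i,r in enumerate(sub): print(T+i,"".join("%4d"%(x[0]-x[2]) for x in r))
print("left",L)
for r in trace("side","stop"):
    v,uu=np.nonzero(r["region"])
    if abs(uu.mean()-u[0])<12 and abs(v.mean()-u[1])<15: print(len(uu),fit([c],[r["region"]],STOP[:1],(p[0],p[1],yaw),True,p[2]+.0141),fit([c],[r["region"]],STOP,(p[0],p[1],yaw),True,p[2]+.0141))
E
```

```text
36.2 [ 0.45203039 -0.33142575  0.06463464] 0.02470242470143935
tcp+.0141 (underside), +.032 [201.36340864 266.29830313] [200.9304649  261.51004526]
257    0   0   0   1   1   0  -1  -1  -2  -3  -2  -2  -2  -2  -2  -2  -1   9  39  40   6   0  -1   0   0   0   0   0
258    0   0   0   0   1   1  -1  -2  -1  -3  -3  -2  -2  -3  -2  -1  -1   8  29  31   6  -1   0   0   0   0   0   0
259    0   0   0   0   1   0  -1  -2  -2  -3  -3  -2  -1  -2  -1  -1   0   7  26  28   6   0   1   0   0   1   1   0
260   -2   0   0   0   1   0   0   0  -1  -1  -2  -3  -3   0  -2  -3  -1   1  21  28   6   0   0   0   0   0  -1   0
261   -2   0   0   0   0   0   1   0   0  -1  -1  -3  -2  -3  -2  -3   0   0  27  32   5   0   1   0   0   0   0   0
262   -3   0   0   0   1   0   1   0   0   1  -1  -1  -1  -2  -3  -2  -1   0  30  34   7   0   0   0  -1   1   1   1
263   -2   0   0   1   1   0   0   0   0   0   0  -2  -3  -2  -2  -1   0  -1  30  33   5   0   0   0  -1   0   0   0
264   -5  -1   1   1   1   0   0   0   0   5   7  -2  -2  -2  -2  -3  -1  12  38  34   4   0  -1   0  -1   0   1   1
265   -2   0   1
[... 1329 characters left out ...]
47  47  48  48  47  47  18   4   1   0   0   0   0   0   1
277    1   1   0   0   0   0   0   0   1  15  33  36  35  30  28  29  28  26  24   7   1   1   1   0   1   1   0  -1
278    1   0   0   0  -1  -1  -1   0   1   4   7   6   6   5   6   5   6   4   3   2   1   1   1   0   1   1   0   0
279    0   0   0   0   0  -1   0   1   1   2   1   1   1   1   0  -1   0   0   0   1   1   0   1   0   1   1   1  -1
280    0  -1   0   0   0  -2  -1   1   0   0   1   1   0   1   0   0   0   0   0   1   1   1   1   0   1   1   1   0
left 187
152 (array([ 0.45231303, -0.33210923,  0.00822252]), np.float64(0.8298194819238467)) (array([ 0.45242309, -0.33228525,  0.01206839]), np.float64(0.863265388160567))
```

Emit:
{"api": "play_rows", "payload": {"plan": [[[0.05,-0.08,0],-0.045,-0.85],[[0.1,-0.16,0],-0.09,-0.85],[[0.15,-0.25,0],-0.135,-0.85],[[0.2,-0.33,0],-0.18,-0.85],[[0.25,-0.41,0],-0.225,-0.85],[[0.3,-0.5,0],-0.27,-0.85],[[0.35,-0.58,0],-0.315,-0.85],[[0.4,-0.66,0],-0.36,-0.85],[[0.45,-0.75,0],-0.405,-0.85],[[0.5,-0.83,0],-0.45,-0.85],[[0.55,-0.92,0],-0.495,-0.85],[[0.6,-1,0],-0.531,-0.85]]}}

```text
t: 37.45
ee_pos: [0.5101, -0.23, 0.0652]
ee_rot: [-3.141, -0.0, 1.698]
contact_force: [0.0, -0.5, 0.4]
grip_width: 0.0146
grip_force: 58.7
```

Emit:
{"api": "play_rows", "payload": {"plan": [[[0.24,0.06,0],0,-0.85],[[0.48,0.12,0],0,-0.85],[[0.72,0.18,0],0,-0.85],[[0.96,0.24,0],0,-0.85]]}}

```text
t: 37.85
ee_pos: [0.522, -0.1314, 0.0652]
ee_rot: [-3.141, -0.0, 1.692]
contact_force: [0.9, -0.7, 0.6]
grip_width: 0.0147
grip_force: 58.7
```

Emit:
{"api": "play_rows", "payload": {"plan": [[[0.24,0.06,0],0,-0.85],[[0.48,0.12,0],0,-0.85],[[0.72,0.18,0],0,-0.85],[[0.96,0.24,0],0,-0.85]]}}

```text
t: 38.25
ee_pos: [0.5343, -0.0331, 0.0652]
ee_rot: [-3.141, -0.0, 1.692]
contact_force: [0.5, -0.1, -0.5]
grip_width: 0.0146
grip_force: 58.7
```

Emit:
{"api": "play_rows", "payload": {"plan": [[[0.24,0.06,0],0,-0.85],[[0.48,0.12,0],0,-0.85],[[0.72,0.18,0],0,-0.85],[[0.96,0.24,0],0,-0.85]]}}

```text
t: 38.65
ee_pos: [0.5465, 0.0651, 0.0652]
ee_rot: [-3.141, 0.0, 1.693]
contact_force: [1.1, -0.4, -0.6]
grip_width: 0.0149
grip_force: 58.7
```

Emit:
{"api": "play_rows", "payload": {"plan": [[[0.2,0.06,0],0,-0.85],[[0.4,0.12,0],0,-0.85],[[0.6,0.18,0],0,-0.85],[[0.75,0.24,0],0,-0.85],[[0.75,0.24,0],0,-0.85],[[0.75,0.24,0],0,-0.85]]}}

```text
t: 39.25
ee_pos: [0.5608, 0.1412, 0.0651]
ee_rot: [-3.141, 0.001, 1.693]
contact_force: [-0.6, -1.1, 0.1]
grip_width: 0.0146
grip_force: 58.7
```

```bash
python3 - <<'E'
from h import *
c=camera("side"); d=camera("top"); s=arm.sense(); p=np.array(s["ee_pos"]); print(s["t"],p,s["ee_rot"],s["grip_width"],intray(p))
# earlier front-face check
q=np.array([.45203,-.33143,.06463]); y=.0247; R=np.array([[np.cos(y),-np.sin(y)],[np.sin(y),np.cos(y)]])
for off in(0,.001,.002): print(off,[proj(c,np.r_[q[:2]+R@[off+sx,-.035],q[2]+.0141+.008])[0].round(2) for sx in(-.012,0,.012)],"obs 196.0 200.95 205.9 (pixel-centre)")
print([proj(c,np.r_[q[:2]+R@[0,-.035],q[2]+z])[1].round(2) for z in(.0141,.0321)],"obs rows front face ~273..277.3")
for n,k in(("side",c),("top",d)):
  for r in trace(n,"stop"):
    v,uu=np.nonzero(r["region"]); g=proj(k,p+[0,0,.02])
    if np.hypot(uu.mean()-g[0],v.mean()-g[1])<14: f=fit([k],[r["region"]],STOP,(p[0],p[1],1.694),True,p[2]+.0141); print(n,len(uu),f,intray(f[0]))
im=cv2.resize(c["img"][120:200,190:290,::-1],None,fx=5,fy=5,interpolation=2)
im2=cv2.resize(d["img"][160:230,180:240,::-1],None,fx=400/70,fy=400/70,interpolation=2)[:, :300]
cv2.imwrite("pics/hov.png",np.hstack([im,im2]))
E
```

```text
39.35 [0.56089024 0.13991319 0.06500915] [-3.14067391e+00  1.15117960e-03  1.69140399e+00] 0.014764944069125952 [-0.0236 -0.003 ]
0 [np.float64(195.59), np.float64(200.66), np.float64(205.73)] obs 196.0 200.95 205.9 (pixel-centre)
0.001 [np.float64(196.01), np.float64(201.09), np.float64(206.15)] obs 196.0 200.95 205.9 (pixel-centre)
0.002 [np.float64(196.44), np.float64(201.51), np.float64(206.57)] obs 196.0 200.95 205.9 (pixel-centre)
[np.float64(277.82), np.float64(273.03)] obs rows front face ~273..277.3
side 163 (array([0.55976375, 0.14507948, 1.59828183]), np.float64(0.21059373856450622)) [-0.0184 -0.0025]
```

View pics/hov.png

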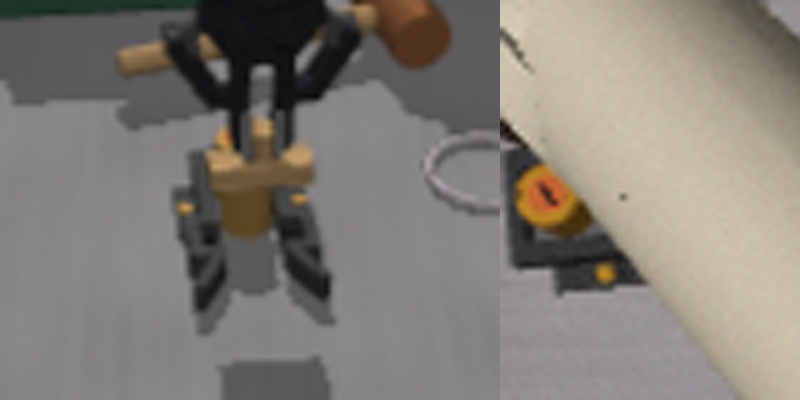

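Hover view: the bar, at about (262,167) in the crop, lines up with the tray and barrels. I move over the recess and lower to just above it.

Emit:
{"api": "play_rows", "payload": {"plan": [[[0.1,-0.01,0],0,-0.85],[[0.212,-0.018,0],0,-0.85],[[0.212,-0.018,0.15],0,-0.85],[[0.212,-0.018,0.3],0,-0.85],[[0.212,-0.018,0.42],0,-0.85],[[0.212,-0.018,0.5],0,-0.85],[[0.212,-0.018,0.53],0,-0.85],[[0.212,-0.018,0.53],0,-0.85],[[0.212,-0.018,0.53],0,-0.85],[[0.212,-0.018,0.53],0,-0.85]]}}

```text
t: 40.45
ee_pos: [0.5573, 0.1626, 0.013]
ee_rot: [3.14, -0.0, 1.693]
contact_force: [-0.1, -0.8, -1.2]
grip_width: 0.0144
grip_force: 58.7
```

```bash
python3 - <<'E'
from h import *
s=arm.sense(); p=np.array(s["ee_pos"]); print(s["t"],p,s["ee_rot"],s["contact_force"],intray(p))
c=camera("side"); camera("side"); s=arm.sense(); p=np.array(s["ee_pos"]); print(s["t"],p,s["ee_rot"],s["contact_force"],intray(p))
E
```

```text
40.45 [0.55731135 0.16256861 0.01302034] [ 3.14045022e+00 -1.07745663e-04  1.69264230e+00] [-0.11677122 -0.76296863 -1.22420845] [-0.0007 -0.0022]
40.55 [0.55723371 0.16248105 0.01296196] [ 3.14055115e+00 -2.75086814e-05  1.69262127e+00] [-0.30226916  0.65128803 -0.10982306] [-0.0008 -0.0022]
```

Emit:
{"api": "play_rows", "payload": {"plan": [[[-0.016,-0.01,0],0,-0.85],[[-0.016,-0.01,0],0,-0.85],[[-0.016,-0.01,0.02],0,-0.85],[[-0.016,-0.01,0.04],0,-0.85],[[-0.016,-0.01,0.055],0,-0.85],[[-0.016,-0.01,0.065],0,-0.85],[[-0.016,-0.01,0.075],0,-0.85],[[-0.016,-0.01,0.075],0,-0.85]]}}

```text
t: 41.35
ee_pos: [0.5559, 0.1607, 0.0047]
ee_rot: [-3.141, 0.0, 1.693]
contact_force: [0.0, -0.2, 1.0]
grip_width: 0.0147
grip_force: 58.8
```

```bash
python3 - <<'E'
from h import *
s=arm.sense(); p=np.array(s["ee_pos"]); print(s["t"],p,s["ee_rot"],s["contact_force"],s["moment"],intray(p))
E
```

```text
41.35 [0.5558529  0.16070904 0.00472318] [-3.14135260e+00  7.97419222e-06  1.69277208e+00] [ 0.02770812 -0.24541202  1.01457719] [-0.01063437 -0.02814584  0.00675137] [-0.0024 -0.0006]
```

Emit:
{"api": "play_rows", "payload": {"plan": [[[0,0,0.015],0,-0.85],[[0,0,0.03],0,-0.85],[[0,0,0.045],0,-0.85],[[0,0,0.045],0,-0.85]]}}

```text
t: 41.75
ee_pos: [0.5558, 0.1606, 0.0002]
ee_rot: [-3.141, 0.0, 1.693]
contact_force: [0.1, 0.9, -0.5]
grip_width: 0.0146
grip_force: 58.8
```

Emit:
{"api": "play_rows", "payload": {"plan": [[[0,0,0.01],0,-0.85],[[0,0,0.02],0,-0.85],[[0,0,0.03],0,-0.85],[[0,0,0.03],0,-0.85]]}}

```text
t: 42.15
ee_pos: [0.5559, 0.1606, -0.0027]
ee_rot: [-3.141, 0.0, 1.693]
contact_force: [0.3, -0.0, -0.7]
grip_width: 0.0146
grip_force: 58.8
```

Emit:
{"api": "play_rows", "payload": {"plan": [[[0,0,0.01],0,-0.85],[[0,0,0.02],0,-0.85],[[0,0,0.02],0,-0.85]]}}

```text
t: 42.45
ee_pos: [0.5561, 0.1608, -0.0042]
ee_rot: [3.141, 0.0, 1.693]
contact_force: [-0.9, -0.5, 3.3]
grip_width: 0.0145
grip_force: 59.3
```

Emit:
{"api": "play_rows", "payload": {"plan": [[[0,0,0.01],0,-0.85],[[0,0,0.02],0,-0.85],[[0,0,0.02],0,-0.85]]}}

```text
t: 42.75
ee_pos: [0.5561, 0.1607, -0.006]
ee_rot: [3.141, 0.0, 1.693]
contact_force: [-2.5, -0.9, 5.5]
grip_width: 0.0146
grip_force: 59.7
```

Emit:
{"api": "play_rows", "payload": {"plan": [[[0,0,0.01],0,-0.85],[[0,0,0.02],0,-0.85],[[0,0,0.02],0,-0.85]]}}

```text
t: 43.05
ee_pos: [0.5561, 0.1608, -0.008]
ee_rot: [3.141, 0.0, 1.693]
contact_force: [-1.2, -0.5, 5.7]
grip_width: 0.0146
grip_force: 59.8
```

Emit:
{"api": "play_rows", "payload": {"plan": [[[0,0,0.01],0,-0.85],[[0,0,0.02],0,-0.85],[[0,0,0.02],0,-0.85]]}}

```text
t: 43.35
ee_pos: [0.5561, 0.1607, -0.01]
ee_rot: [3.141, 0.0, 1.693]
contact_force: [-2.1, -0.4, 4.9]
grip_width: 0.0149
grip_force: 59.8
```

Emit:
{"api": "play_rows", "payload": {"plan": [[[0,0,0.01],0,-0.85],[[0,0,0.02],0,-0.85],[[0,0,0.02],0,-0.85]]}}

```text
t: 43.65
ee_pos: [0.5562, 0.1607, -0.0103]
ee_rot: [3.141, 0.002, 1.693]
contact_force: [-6.3, -3.9, 21.1]
grip_width: 0.0149
grip_force: 61.7
```

Emit:
{"api": "play_rows", "payload": {"plan": [[[0,0,0.01],0,-0.85],[[0,0,0.02],0,-0.85],[[0,0,0.02],0,-0.85]]}}

```text
t: 43.95
ee_pos: [0.5563, 0.1608, -0.0105]
ee_rot: [3.14, 0.003, 1.693]
contact_force: [-12.0, -6.6, 37.7]
grip_width: 0.0147
grip_force: 64.0
```

Emit:
{"api": "play_rows", "payload": {"plan": [[[0,0,-0.015],0,-0.85],[[0,0,-0.03],0,-0.85],[[0,0,-0.03],0,-0.85]]}}

```text
t: 44.25
ee_pos: [0.5562, 0.1608, -0.0102]
ee_rot: [3.141, 0.001, 1.693]
contact_force: [-4.0, -2.1, 14.9]
grip_width: 0.015
grip_force: 60.8
```

Emit:
{"api": "play_rows", "payload": {"plan": [[[0,0,0],0,-0.4],[[0,0,0],0,0],[[0,0,0],0,0],[[0,0,0],0,0],[[0,0,-0.1],0,0],[[0,0,-0.3],0,0],[[0,0,-0.6],0,0],[[0,0,-1],0,0],[[0,0,-1],0,0]]}}

```text
t: 45.15
ee_pos: [0.5597, 0.1629, 0.0942]
ee_rot: [3.133, -0.002, 1.693]
contact_force: [0.3, 0.7, 0.4]
grip_width: 0.0426
grip_force: 0.0
```

Emit:
{"api": "play_rows", "payload": {"plan": [[[-0.4,-0.4,0],0,0],[[-0.8,-0.8,0],0,0],[[-1,-1,0],0,0],[[-1,-1,0],0,0]]}}

```text
t: 45.55
ee_pos: [0.4643, 0.043, 0.0873]
ee_rot: [-3.136, 0.005, 1.687]
contact_force: [0.3, -0.0, 0.1]
grip_width: 0.0429
grip_force: 0.0
```

Emit:
{"api": "play_rows", "payload": {"plan": [[[-0.4,-0.4,0],0,0],[[-0.8,-0.8,0],0,0],[[-1,-1,0],0,0],[[-1,-1,0],0,0]]}}

```text
t: 45.95
ee_pos: [0.3775, -0.067, 0.0877]
ee_rot: [-3.137, 0.003, 1.685]
contact_force: [0.7, -0.2, 0.3]
grip_width: 0.0428
grip_force: 0.0
```

```bash
python3 - <<'E'
from h import *
c=camera("side"); d=camera("top"); s=arm.sense(); print(s["t"],s["ee_pos"])
for n,k in(("side",c),("top",d)):
  for r in trace(n,"barrel_a"):
    v,u=np.nonzero(r["region"]); f=fit([k],[r["region"]],BAR,(*onz(k,u.mean(),v.mean(),.025)[:2],0),False); print(n,round(r["confidence"],2),r["region"].sum(), f[1], intray(f[0]))
  for r in trace(n,"stop"):
    v,uu=np.nonzero(r["region"]); g=proj(k,[.556,.162,.02])
    if np.hypot(uu.mean()-g[0],v.mean()-g[1])<10:
      for z in(0.,.004,.008,.012): f=fit([k],[r["region"]],STOP,(.556,.161,1.69),True,z); print("stop",n,len(uu),z,f,intray(f[0]))
a=cv2.resize(c["img"][130:190,205:272,::-1],None,fx=6,fy=6,interpolation=2); b=cv2.resize(d["img"][165:225,175:242,::-1],None,fx=6,fy=6,interpolation=2)
cv2.imwrite("pics/fin.png",np.hstack([b[:, :400],a[:, :400]]))
E
```

```text
46.05 [ 0.38214282 -0.06309189  0.08880075]
side 0.37 69 1.1400242737630668 [ 0.0915 -0.0014]
stop side 134 0.0 (array([0.55525161, 0.17078611, 1.58289269]), np.float64(0.352813926147313)) [ 0.0077 -0.0012]
stop side 134 0.004 (array([0.55595572, 0.16658002, 1.56756316]), np.float64(0.3591542134116003)) [ 0.0034 -0.0014]
stop side 134 0.008 (array([0.55559069, 0.16005267, 1.58505963]), np.float64(0.37569267621176927)) [-0.003  -0.0002]
stop side 134 0.012 (array([0.55571553, 0.15374171, 1.56636783]), np.float64(0.3840833007421222)) [-0.0093  0.0004]
top 0.59 154 0.061955892348394714 [ 0.0776 -0.0001]
top 0.59 126 0.05828422698423929 [ 0.0374 -0.0016]
stop top 167 0.0 (array([0.55691518, 0.16392657, 1.69787013]), np.float64(0.07272536365948355)) [ 0.0007 -0.002 ]
stop top 167 0.004 (array([0.55644611, 0.16326362, 1.70072756]), np.float64(0.07686648433350253)) [ 0.0001 -0.0015]
stop top 167 0.008 (array([0.55553123, 0.16265062, 1.69691266]), np.float64(0.08092550430844145)) [-0.0004 -0.0005]
stop top 167 0.012 (array([0.55514314, 0.16215747, 1.69661266]), np.float64(0.08625469689382272)) [-0.0009 -0.    ]
```

View pics/fin.png

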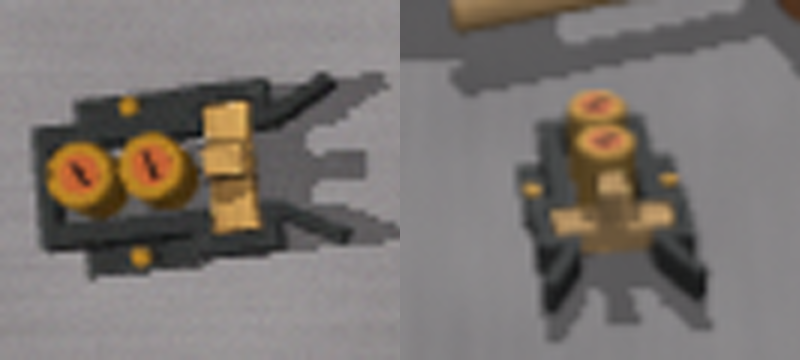

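The final views show both barrels upright in the lane, and the stop seated flush across the mouth with its knob up. The press reached 38 N at a hard stop, at the height expected for flush.

```bash
python3 -c "
from h import *
print(arm.hand_in())"
```

```text
the job is handed in; nothing more can be done
None
```

The job is handed in: both stout barrels were slid into the lane standing on the bench, then the long beech stop was pressed (38 N) until it bottomed level with the tray top, with the arm clear at about 46 s.

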